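# Load and index the swivel deck of the specimen bench

### The arm

A 7-joint arm with a two-finger parallel gripper is mounted at the origin on the work surface. World frame = base frame: x ahead of the robot, y to its left, z up, the work surface at z = 0. Lengths are in m, angles in rad, forces in N, time in s.
With the tool pointing down it reaches from about 0.425 to 1.025 m from the base axis. Payload 9.4 kg.
Tool frame: the origin (TCP) lies midway between the tips of the shut fingers; the grasp point (between the pads) lies 19 mm behind it; z points along the fingers, y is the line along which they close (so a half turn about z gives the same grasp; the last joint's range is limited). The gripper opens to 85 mm and grips with 20 to 120 N. Pads are 22 mm wide; open, the fingers measure 114 mm over their backs; the gripper's body (76 mm by 85 mm) begins 54 mm behind the grasp point. The pads swing forward as they close: fully open they stand 13 mm farther back than shut.
Start: joints at [1.137, 0.599, -0.003, 1.599, 0.002, 0.943, -0.08], TCP at [0.253, -0.679, 0.231] pointing down, gripper open.
Joint ranges: [-2.57, 2.57], [-0.35, 1.97], [-1.29, 1.29], [0.11, 2.56], [-1.05, 4.19], [0.11, 1.86], [-2.63, 2.63]. Speed limits (rad/s): [2.22, 2.22, 3.01, 3.01, 3.14, 3.14, 3.14].

### API

Orientations are given as a unit quaternion [w, x, y, z].
In Python, from rig import env gives the robot as it stands.
- The arm moves only by the tool drive_tool, never from a script. Its argument "motion" is a list that holds one entry, the list of rows, each a list of 6 numbers: the shift along the world's x, y, z in m, then the turn, a rotation vector about the world's x, y, z in degrees. In form: [[[x, y, z, ax, ay, az], ...]]. A call has 1 to 10 rows; each row is the pose to reach, as a shift and turn from the pose commanded when the call began; what a row does not reach only later rows make up. A row lasts 1/10 s, in which the tool goes at most 50 mm and 8.59 degrees, less where a joint would pass 70% of its speed; a pose out of reach is approached as far as the arm can. A call with a gripper value outside its range is refused whole. "jaw" is the opening, from 0 (shut) to 1 (fully open), set as the call begins (left out, the last holds). The fingers move at their own pace and stop on an object; the grip force is fixed at half the most. Time passes only in rows, so rows that repeat a pose let the fingers close. It gives the time, the measured TCP pose, the force, the opening and the grip force at its end, in the units of the state.
- env.state(): the state, without advancing time (a new reading comes with each control period).
- env.camera(name): name is "side" or "top"; returns a dict with "pixels" (400x640x3 uint8, blue, green, red), "depth" (400x640 float32, m along the optical axis (not along the pixel's ray), 0 where there is no reading), "fovy" (degrees; the focal length in pixels is half the picture's height over the tangent of half this angle, whatever the lens; pixels are square), "cx", "cy" (the principal point, pixels), "R" (3x3) and "t" (3): a world point X has camera coordinates R X + t. Camera axes: x right, y down, z forward; pixel columns grow to the right and rows downward; lengths in m; the calibration is good to about 2 mm. A picture is of the moment at which its call begins.
- env.sign_off(): hands the job in; it is judged then, once.
The state is a dict: "time": time; "q": joint angles; "qd": joint speeds; "joint_efforts": joint torques, N m; "tool_pos": TCP position; "ee_rot": TCP orientation; "ft_force": force on the tool from outside, world axes, zero at the start; "ft_torque": the same for the moment, N m; "opening": finger opening in m; "gripper_force": force on a finger pad.
Only numpy, scipy, OpenCV 4.12 (cv2) and the standard library are available. Lean on these libraries where they do the work, as an engineer would, in place of code of your own. Each camera call takes 0.05 s, during which the arm holds its last target. There are 200 camera calls.

### The job

Pull the spring ring of the swivel deck, swing the empty deck anticlockwise on to its middle notch and let it lock; then lay all the vials from the ribbed tray on their sides across the deck, centred on its width, side by side and touching, starting at the end stop, and set the steel chock on the deck in line with them, flat and lengthwise across it, close against the last vial so that the row cannot roll apart. Last, pull the ring again and swing the loaded deck one more notch anticlockwise, to the last notch, so that the pin drops home with the row still tight and chocked. Leave the specimen pot and the bottle where they stand.

Things in the scene. Friction and masses are not known exactly. Their poses are not given: they have to be found in the camera images.
- stand: The fixed stand of the swivel deck: dark steel foot and an aluminium arc plate with three open notches, 0.6 rad apart, on the side of the robot. Origin on the bench on the deck's pivot (vertical axis). Its -x axis points to the middle notch. Notches lie 135 mm from the pivot; arc plate top 20 mm above the bench, notches 11 mm wide.
- deck (a joint): Turn of the deck about the pivot, rad, anticlockwise seen from above: 0 in the first notch (where it starts), 0.6 in the middle notch, 1.2 in the last notch. Turns easily (about 0.06 N m) when the pin is out of a notch and stays where it is left; stops at -0.08 and 1.28.
- deck_row (a point): On the top face of the turning deck (36 mm above the bench), middle of the inner face of its steel end stop (64 mm wide, 22 mm high). +y: along the deck away from the stop, the way the row grows; -x: across the deck to the side of the ring's arm; z up. Deck flat, grey, rimless, 110 mm wide (x -55 to 55), free for 208 mm along y; pivot at x = 0, y = 100 mm.
- index_ring (a point): Centre of the steel pull ring of the index pin, on the deck's arm, 135 mm from the pivot. The ring stands upright in the vertical plane through pivot and stem (its y axis is across it, the tangent of the swing); outer diameter 34 mm, 8 mm thick; centre 71 mm above the bench when the pin is seated; it rises with the pin. Housing below it 42 mm high.
- plunger (a joint): Lift of the index pin with its ring, m: 0 seated in a notch, 0.010 riding on top of the arc plate, 0.018 upper stop. A spring pushes it down with 4.5 N (seated) to 9 N (top). Lifted 11 mm or more it frees the deck. Its round 8 mm tip drops into a notch by itself when let go within about 3 mm of the notch's middle.
- chock: Loose steel chock, 60 mm long (x) by 40 mm wide (y), in two steps: foot 10 mm high, above it a 20 mm wide block up to 24 mm; symmetric. 0.25 kg. Origin in the middle of its underside. Starts on the bench. Touching a vial on the deck its origin is 33.4 mm along the row from the vial's axis. The 60 mm between its flat ends is a good grasp.
- tray: Fixed grey ribbed draining tray 260 x 90 mm in which the vials start; floor 4 mm thick, 5 mm high ribs along its y, 51 mm apart, five bays (x = -102 to 102). Origin at the middle of its underside on the bench.
- beaker_pot: Bystander: upright specimen pot with red lid, 64 mm across, 75 mm high; origin at the middle of its underside.
- spray_bottle: Bystander: upright bottle, 60 mm across, 150 mm high; origin at the middle of its underside.
- vial1: White lidded round vial (red lid, all alike) lying on its side, 28 mm in diameter, 60 mm long, flat ends, 35 g. Origin in its middle on its axis; x along its axis. Starts across a bay of the tray. Three to five of the five are there; None from the start means absent. It can be gripped by its two flat ends.
- vial2: White lidded round vial (red lid, all alike) lying on its side, 28 mm in diameter, 60 mm long, flat ends, 35 g. Origin in its middle on its axis; x along its axis. Starts across a bay of the tray. Three to five of the five are there; None from the start means absent. It can be gripped by its two flat ends.
- vial3: White lidded round vial (red lid, all alike) lying on its side, 28 mm in diameter, 60 mm long, flat ends, 35 g. Origin in its middle on its axis; x along its axis. Starts across a bay of the tray. Three to five of the five are there; None from the start means absent. It can be gripped by its two flat ends.
- vial4: White lidded round vial (red lid, all alike) lying on its side, 28 mm in diameter, 60 mm long, flat ends, 35 g. Origin in its middle on its axis; x along its axis. Starts across a bay of the tray. Three to five of the five are there; None from the start means absent. It can be gripped by its two flat ends.
- vial5: White lidded round vial (red lid, all alike) lying on its side, 28 mm in diameter, 60 mm long, flat ends, 35 g. Origin in its middle on its axis; x along its axis. Starts across a bay of the tray. Three to five of the five are there; None from the start means absent. It can be gripped by its two flat ends.
Mind the look-alikes: they are no part of the job. What is shaped like the vial5 but orange is not meant.

How it is judged:
On the way, in this order (a step that is already met when the one before it is completed fails the run):
1. the deck is swung to its middle notch and the pin is home (value of joint deck between 0.55 and 0.65 rad and value of joint plunger below 0.002 m), for 0.2 s.
2. with the deck locked in the middle notch, all vials lie across it side by side from the end stop and the chock stands close against the last one (all of step 1 and (y of vial1 in the frame of deck_row between 0.009 and 0.024 m or y of vial2 in the frame of deck_row between 0.009 and 0.024 m or y of vial3 in the frame of deck_row between 0.009 and 0.024 m or y of vial4 in the frame of deck_row between 0.009 and 0.024 m or y of vial5 in the frame of deck_row between 0.009 and 0.024 m) and (y of vial1 in the frame of deck_row between 0.037 and 0.052 m or y of vial2 in the frame of deck_row between 0.037 and 0.052 m or y of vial3 in the frame of deck_row between 0.037 and 0.052 m or y of vial4 in the frame of deck_row between 0.037 and 0.052 m or y of vial5 in the frame of deck_row between 0.037 and 0.052 m) and (y of vial1 in the frame of deck_row between 0.065 and 0.08 m or y of vial2 in the frame of deck_row between 0.065 and 0.08 m or y of vial3 in the frame of deck_row between 0.065 and 0.08 m or y of vial4 in the frame of deck_row between 0.065 and 0.08 m or y of vial5 in the frame of deck_row between 0.065 and 0.08 m) and (horizontal distance between chock and vial1 below 0.044 m or horizontal distance between chock and vial2 below 0.044 m or horizontal distance between chock and vial3 below 0.044 m or horizontal distance between chock and vial4 below 0.044 m or horizontal distance between chock and vial5 below 0.044 m) and (distance between vial1 and vial2 below 0.038 m or distance between vial1 and vial3 below 0.038 m or distance between vial1 and vial4 below 0.038 m or distance between vial1 and vial5 below 0.038 m) and (distance between vial2 and vial1 below 0.038 m or distance between vial2 and vial3 below 0.038 m or distance between vial2 and vial4 below 0.038 m or distance between vial2 and vial5 below 0.038 m) and (distance between vial3 and vial1 below 0.038 m or distance between vial3 and vial2 below 0.038 m or distance between vial3 and vial4 below 0.038 m or distance between vial3 and vial5 below 0.038 m) and (distance between vial4 and vial1 below 0.038 m or distance between vial4 and vial2 below 0.038 m or distance between vial4 and vial3 below 0.038 m or distance between vial4 and vial5 below 0.038 m) and (distance between vial5 and vial1 below 0.038 m or distance between vial5 and vial2 below 0.038 m or distance between vial5 and vial3 below 0.038 m or distance between vial5 and vial4 below 0.038 m) and z of vial1 in the frame of deck_row between 0.009 and 0.019 m and x of vial1 in the frame of deck_row between -0.016 and 0.016 m and y of vial1 in the frame of deck_row between 0.009 and 0.138 m and angle between the x axis of each of vial1, vial2, vial3, vial4, vial5, chock and the x axis of deck_row, either way round below 0.2 rad and z of vial2 in the frame of deck_row between 0.009 and 0.019 m and x of vial2 in the frame of deck_row between -0.016 and 0.016 m and y of vial2 in the frame of deck_row between 0.009 and 0.138 m and z of vial3 in the frame of deck_row between 0.009 and 0.019 m and x of vial3 in the frame of deck_row between -0.016 and 0.016 m and y of vial3 in the frame of deck_row between 0.009 and 0.138 m and z of vial4 in the frame of deck_row between 0.009 and 0.019 m and x of vial4 in the frame of deck_row between -0.016 and 0.016 m and y of vial4 in the frame of deck_row between 0.009 and 0.138 m and z of vial5 in the frame of deck_row between 0.009 and 0.019 m and x of vial5 in the frame of deck_row between -0.016 and 0.016 m and y of vial5 in the frame of deck_row between 0.009 and 0.138 m and z of chock in the frame of deck_row between -0.004 and 0.004 m and x of chock in the frame of deck_row between -0.016 and 0.016 m and y of chock in the frame of deck_row below 0.172 m and angle between chock's own z axis and vertical below 0.1 rad), for 0.3 s.
3. the loaded deck is swung to its last notch and the pin is home (value of joint deck between 1.15 and 1.25 rad and value of joint plunger below 0.002 m), for 0.2 s.
At the end, for the whole second after the job is handed in: Deck in last notch (0.05 rad), pin home (2 mm); every vial across the deck (0.2 rad, 16 mm off its middle), first three within 10 mm of where they lie pushed up to the stop, each within 10 mm of touching another, chock flat, across, within 10 mm of a vial and 172 mm of the stop; at rest (all of step 3 and (y of vial1 in the frame of deck_row between 0.009 and 0.024 m or y of vial2 in the frame of deck_row between 0.009 and 0.024 m or y of vial3 in the frame of deck_row between 0.009 and 0.024 m or y of vial4 in the frame of deck_row between 0.009 and 0.024 m or y of vial5 in the frame of deck_row between 0.009 and 0.024 m) and (y of vial1 in the frame of deck_row between 0.037 and 0.052 m or y of vial2 in the frame of deck_row between 0.037 and 0.052 m or y of vial3 in the frame of deck_row between 0.037 and 0.052 m or y of vial4 in the frame of deck_row between 0.037 and 0.052 m or y of vial5 in the frame of deck_row between 0.037 and 0.052 m) and (y of vial1 in the frame of deck_row between 0.065 and 0.08 m or y of vial2 in the frame of deck_row between 0.065 and 0.08 m or y of vial3 in the frame of deck_row between 0.065 and 0.08 m or y of vial4 in the frame of deck_row between 0.065 and 0.08 m or y of vial5 in the frame of deck_row between 0.065 and 0.08 m) and (horizontal distance between chock and vial1 below 0.044 m or horizontal distance between chock and vial2 below 0.044 m or horizontal distance between chock and vial3 below 0.044 m or horizontal distance between chock and vial4 below 0.044 m or horizontal distance between chock and vial5 below 0.044 m) and (distance between vial1 and vial2 below 0.038 m or distance between vial1 and vial3 below 0.038 m or distance between vial1 and vial4 below 0.038 m or distance between vial1 and vial5 below 0.038 m) and (distance between vial2 and vial1 below 0.038 m or distance between vial2 and vial3 below 0.038 m or distance between vial2 and vial4 below 0.038 m or distance between vial2 and vial5 below 0.038 m) and (distance between vial3 and vial1 below 0.038 m or distance between vial3 and vial2 below 0.038 m or distance between vial3 and vial4 below 0.038 m or distance between vial3 and vial5 below 0.038 m) and (distance between vial4 and vial1 below 0.038 m or distance between vial4 and vial2 below 0.038 m or distance between vial4 and vial3 below 0.038 m or distance between vial4 and vial5 below 0.038 m) and (distance between vial5 and vial1 below 0.038 m or distance between vial5 and vial2 below 0.038 m or distance between vial5 and vial3 below 0.038 m or distance between vial5 and vial4 below 0.038 m) and z of vial1 in the frame of deck_row between 0.009 and 0.019 m and x of vial1 in the frame of deck_row between -0.016 and 0.016 m and y of vial1 in the frame of deck_row between 0.009 and 0.138 m and angle between the x axis of each of vial1, vial2, vial3, vial4, vial5, chock and the x axis of deck_row, either way round below 0.2 rad and z of vial2 in the frame of deck_row between 0.009 and 0.019 m and x of vial2 in the frame of deck_row between -0.016 and 0.016 m and y of vial2 in the frame of deck_row between 0.009 and 0.138 m and z of vial3 in the frame of deck_row between 0.009 and 0.019 m and x of vial3 in the frame of deck_row between -0.016 and 0.016 m and y of vial3 in the frame of deck_row between 0.009 and 0.138 m and z of vial4 in the frame of deck_row between 0.009 and 0.019 m and x of vial4 in the frame of deck_row between -0.016 and 0.016 m and y of vial4 in the frame of deck_row between 0.009 and 0.138 m and z of vial5 in the frame of deck_row between 0.009 and 0.019 m and x of vial5 in the frame of deck_row between -0.016 and 0.016 m and y of vial5 in the frame of deck_row between 0.009 and 0.138 m and z of chock in the frame of deck_row between -0.004 and 0.004 m and x of chock in the frame of deck_row between -0.016 and 0.016 m and y of chock in the frame of deck_row below 0.172 m and angle between chock's own z axis and vertical below 0.1 rad and linear speed of each of vial1, vial2, vial3, vial4, vial5, chock below 0.02 m/s and velocity of joint deck between -0.03 and 0.03 rad/s).
It fails at once if the specimen pot was disturbed (distance of beaker_pot from where it was at the start of the episode above 0.03 m or angle between beaker_pot's own z axis and vertical above 0.3 rad).
It fails at once if the bottle was disturbed (distance of spray_bottle from where it was at the start of the episode above 0.03 m or angle between spray_bottle's own z axis and vertical above 0.3 rad).
Of vial1, vial2, vial3, vial4, vial5 only 3 to 5 are there at a start; the rules pass over those that are not, and their reading is None.
At some moment in a run one of chock, vial1, vial2, vial3, vial4, vial5 may be knocked a few centimetres aside while the robot is not near it.
Once in a run the grip may slacken for a moment while it holds something.
It also fails if it takes over 210 s, if anything falls off the work surface, if the arm or the gripper's body presses on something with over 40 N, if the wrist force passes 120 N, or if a joint passes its speed limit or range.

## Working session

There is one attempt and no reset: what is moved stays moved. The work goes in short steps, Python scripts to look and compute and a tool call to move; the robot and the scene stay as the last step left them, time stands still between calls to the robot, and variables do not carry over. Pictures are saved under pics/ and viewed, at most 14 in all, crops included, and the job is handed in when it is done.

Besides the shell and the picture viewer there is one more tool, called as name(argument=value, ...), one argument or row to a line, values as JSON. drive_tool: Moves the arm, as the interface text tells. Its arguments: {"type":"object","properties":{"motion":{"type":"array","items":{"type":"array","items":{"type":"array","items":{"type":"number"}}}},"jaw":{"type":"number"}},"required":["motion"]}

```bash
ls; mkdir -p pics; cat > h.py <<'E'
import numpy as np, cv2
from rig import env
def cam(n):
    c=env.camera(n); c['f']=200/np.tan(np.radians(c['fovy'])/2); return c
def pts(c):
    v,u=np.mgrid[0:400,0:640]; d=c['depth'].astype(float)
    P=np.stack([(u-c['cx'])/c['f']*d,(v-c['cy'])/c['f']*d,d],-1)
    W=(P-c['t'])@np.array(c['R']); W[d==0]=np.nan; return W
def px(c,X):
    p=np.array(c['R'])@np.array(X)+c['t']; return p[:2]/p[2]*c['f']+[c['cx'],c['cy']]
E
python3 - <<'E'
from h import *
for n in('top','side'):
    c=cam(n); cv2.imwrite(f'pics/{n}0.png',c['pixels']); np.savez(f'{n}0.npz',**c)
    print(n,c['fovy'],c['cx'],c['cy'],-np.array(c['R']).T@c['t'],np.array(c['R'])[2], np.mean(c['depth']==0))
print(env.state())
E
```

```text
pics
top 47.731348367024204 320.66208590581647 199.8848177114731 [0.50135151 0.05449893 1.13130013] [ 0.06758934 -0.00802288 -0.99768097] 0.0038125
side 51.9280672189447 312.208659541038 196.88302640962306 [0.37779193 0.83209745 0.88265517] [ 0.16131978 -0.70076131 -0.69491691] 0.0039140625
{'time': 0.1, 'q': array([ 1.13731384,  0.60004306, -0.00255122,  1.6000504 ,  0.00183333,
        0.94292038, -0.07981715]), 'qd': array([ 0.0004031 , -0.00092741, -0.00080316, -0.00156167, -0.00035134,
        0.00046569, -0.0013483 ]), 'joint_efforts': array([ 6.57557379e-03, -7.77991033e+01,  1.57077972e+00, -2.58625174e+01,
        1.27239543e-02,  5.48893688e-03,  1.91421543e-05]), 'tool_pos': array([ 0.25304907, -0.67894891,  0.23050452]), 'ee_rot': array([-6.80630685e-04,  9.84124204e-01,  1.77479710e-01, -2.01254472e-04]), 'ft_force': array([ 1.3988096 , -0.3585711 ,  0.15853025]), 'ft_torque': array([-0.02058511, -0.00987396,  0.02522202]), 'gripper_force': 0.0, 'opening': 0.085578161508889}
```

View pics/top0.png

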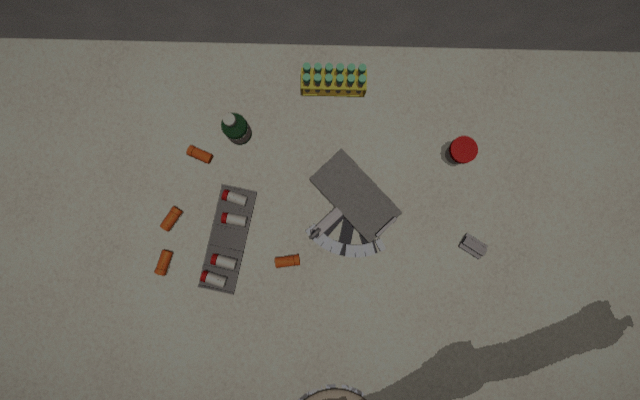

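View pics/side0.png

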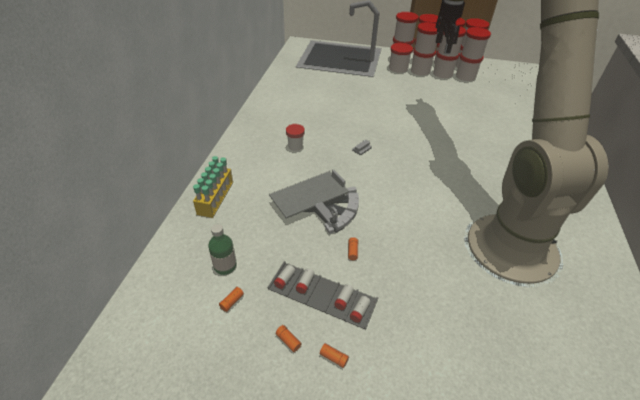

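Top view: four white vials with red lids in the tray at (234,198), (233,219), (223,262), (213,280), with the middle bay empty. The chock is at (473,245), the ring at (315,232), the deck's stop end at (388,226), the pot at (462,150) and the bottle at (235,126). The orange lookalikes at (199,154), (171,218), (164,262) and (287,261) lie outside the tray and are not meant.

```bash
python3 - <<'E'
from h import *
c=dict(np.load('top0.npz')); W=pts(c); s=dict(np.load('side0.npz')); Ws=pts(s)
def pick(W,lo,hi,zl,zh):
    m=(W[...,0]>lo[0])&(W[...,0]<hi[0])&(W[...,1]>lo[1])&(W[...,1]<hi[1])&(W[...,2]>zl)&(W[...,2]<zh); return m
for u,v in[(234,198),(233,219),(223,262),(213,280),(473,245),(315,232),(350,195),(388,226),(462,150),(235,120),(225,238),(345,242)]: print(u,v,W[v,u].round(3))
# deck top
m=pick(W,(.4,-.2),(.85,.2),.033,.039); P=W[m][:,:2]
n,l,st,cen=cv2.connectedComponentsWithStats(m.astype(np.uint8)); k=1+np.argmax(st[1:,4]); P=W[l==k][:,:2]
r=cv2.minAreaRect((P*1000).astype(np.float32)); print('deck',r, W[l==k][:,2].mean()); print(cv2.boxPoints(r))
# stop
m=pick(W,(.45,-.2),(.75,.1),.05,.064); print('stop/ring pts')
n,l,st,cen=cv2.connectedComponentsWithStats(m.astype(np.uint8))
for k in range(1,n):
    if st[k,4]>5: print(cen[k],st[k,4],cv2.minAreaRect((W[l==k][:,:2]*1000).astype(np.float32)),W[l==k][:,2].mean())
for name,WW in(('top',W),('side',Ws)):
  m=pick(WW,(.4,-.2),(.7,.2),.065,.1); print('ring',name,WW[m].mean(0),WW[m].min(0),WW[m].max(0),m.sum())
# vials & chock
def comp(img,WW,zl,zh,lo,hi,name):
  m=pick(WW,lo,hi,zl,zh).astype(np.uint8)
  n,l,st,cen=cv2.connectedComponentsWithStats(m)
  for k in range(1,n):
    if st[k,4]>20: print(name,cen[k].round(),st[k,4],np.round(cv2.boxPoints(cv2.minAreaRect((WW[l==k][:,:2]*1000).astype(np.float32))).mean(0)),cv2.minAreaRect((WW[l==k][:,:2]*1000).astype(np.float32)),WW[l==k][:,2].max().round(4))
comp(0,W,.018,.05,(.3,.2),(.75,.5),'vial top')
comp(0,Ws,.018,.05,(.3,.2),(.75,.5),'vial side')
comp(0,W,.018,.03,(.4,-.5),(.7,-.2),'chock top')
comp(0,Ws,.018,.03,(.4,-.5),(.7,-.2),'chock side')
comp(0,W,.003,.012,(.3,.2),(.75,.5),'tray')
E
```

```text
234 198 [0.576 0.256 0.033]
233 219 [0.525 0.258 0.031]
223 262 [0.421 0.279 0.031]
213 280 [0.378 0.301 0.034]
473 245 [ 0.473 -0.329  0.023]
315 232 [0.498 0.058 0.084]
350 195 [ 0.589 -0.025  0.038]
388 226 [ 0.515 -0.115  0.057]
462 150 [ 0.697 -0.286  0.075]
235 120 [0.742 0.24  0.142]
225 238 [0.479 0.281 0.003]
345 242 [ 0.474 -0.017  0.004]
deck ((559.9481811523438, -7.2511138916015625), (215.96141052246094, 194.9268035888672), 44.18339157104492) 0.03590022955320763
[[ 414.58603    -12.616814 ]
 [ 550.44165   -152.4013   ]
 [ 705.3103      -1.8854141]
 [ 569.4547     137.89908  ]]
stop/ring pts
[385.55102041 226.10204082] 98 ((514.6055908203125, -109.52832794189453), (8.313702583312988, 62.56257247924805), 44.699981689453125) 0.05730543293328612
ring top [0.4953644  0.05907824 0.08287722] [0.48352238 0.04627486 0.07133499] [0.50713213 0.07172669 0.09062791] 47
ring side [0.49359232 0.06059235 0.07897511] [0.48361677 0.04938634 0.06544485] [0.50708814 0.07044773 0.08964183] 48
vial top [243. 138.] 73 [726. 243.] ((726.4679565429688, 243.4695587158203), (20.95438575744629, 57.6
[... 2105 characters left out ...]
17. 426.] ((417.1391906738281, 426.0659484863281), (26.878915786743164, 60.013572692871094), 72.42779541015625) 0.0326
chock top [474. 246.] 212 [ 471. -333.] ((471.03753662109375, -333.129150390625), (61.551429748535156, 20.80265998840332), 58.34866714477539) 0.0287
chock side [362. 144.] 86 [ 470. -336.] ((469.5380554199219, -335.95465087890625), (64.18859100341797, 22.018735885620117), 60.1982536315918) 0.0299
chock side [298. 145.] 24 [ 686. -274.] ((685.6534423828125, -274.2311706542969), (34.872196197509766, 8.514973640441895), 41.73229217529297) 0.0299
tray [228. 239.] 1975 [476. 275.] ((476.19647216796875, 275.2662353515625), (97.7994384765625, 265.635009765625), 78.0947265625) 0.012
```

drive_tool(
  motion=[
    [[0.025,0.038,0,0,0,8],[0.05,0.076,0,0,0,16],[0.075,0.114,0,0,0,24],[0.1,0.152,0,0,0,32],[0.125,0.19,0,0,0,40],[0.15,0.228,0,0,0,48],[0.175,0.266,0,0,0,56],[0.2,0.304,0,0,0,64],[0.225,0.342,0,0,0,72],[0.247,0.379,0,0,0,80]],
  ],
)

```text
time: 1.1
tool_pos: [0.5011, -0.2985, 0.2312]
ee_rot: [-0.0, 0.637, 0.77, 0.0]
ft_force: [0.2, -1.4, 0.6]
opening: 0.0853
gripper_force: 0.0
```

drive_tool(
  motion=[
    [[0,0.04,0,0,0,4],[0,0.08,0,0,0,8],[0,0.12,0,0,0,12],[0,0.16,0,0,0,16],[0,0.2,-0.02,0,0,20],[0,0.24,-0.04,0,0,24],[0,0.28,-0.05,0,0,28],[0,0.32,-0.06,0,0,31],[-0.006,0.36,-0.08,0,0,34.3],[-0.006,0.36,-0.08,0,0,34.3]],
  ],
  jaw=0.6,
)

```text
time: 2.1
tool_pos: [0.4927, 0.0656, 0.1498]
ee_rot: [-0.002, 0.38, 0.925, 0.001]
ft_force: [-0.2, 0.0, 0.0]
opening: 0.0512
gripper_force: 0.0
```

```bash
cat >> h.py <<'E'
def st():
    s=env.state(); w,x,y,z=s['ee_rot']
    psi=np.degrees(np.arctan2(2*(.5-x*x-z*z),2*(x*y-w*z)))  # heading of tool y
    print('t',round(s['time'],2),'pos',s['tool_pos'].round(4),'psi',psi.round(2),'F',s['ft_force'].round(1),'open',round(s['opening'],4),'grip',round(s['gripper_force'],1),'q7',s['q'][6].round(2),'q1',s['q'][0].round(2)); return s
E
python3 -c "
from h import *
st()"
```

```text
t 2.1 pos [0.4927 0.0656 0.1498] psi 45.32 F [-0.2  0.   0. ] open 0.0512 grip 0.0 q7 0.06 q1 0.15
```

drive_tool(
  motion=[
    [[0,0,-0.02,0,0,0],[0,0,-0.04,0,0,0],[0,0,-0.06,0,0,0],[0,0,-0.075,0,0,0],[0,0,-0.085,0,0,0],[0,0,-0.092,0,0,0],[0,0,-0.092,0,0,0]],
  ],
)

```text
time: 2.8
tool_pos: [0.494, 0.0594, 0.0587]
ee_rot: [-0.0, 0.385, 0.923, -0.0]
ft_force: [-0.1, 0.3, -0.3]
opening: 0.0509
gripper_force: 0.0
```

drive_tool(
  motion=[
    [[0,0,0,0,0,0],[0,0,0,0,0,0],[0,0,0,0,0,0],[0,0,0,0,0,0],[0,0,0,0,0,0],[0,0,0,0,0,0],[0,0,0,0,0,0]],
  ],
  jaw=0,
)

```text
time: 3.5
tool_pos: [0.4943, 0.0594, 0.0599]
ee_rot: [0.0, 0.385, 0.923, -0.0]
ft_force: [-1.0, -0.3, 5.9]
opening: 0.0066
gripper_force: 58.6
```

```bash
python3 -c "
from h import *
st()"
```

```text
t 3.5 pos [0.4943 0.0594 0.0599] psi 44.69 F [-1.  -0.3  5.9] open 0.0066 grip 58.6 q7 -0.09 q1 0.02
```

drive_tool(
  motion=[
    [[0,0,0.005,0,0,0],[0,0,0.01,0,0,0],[0,0,0.015,0,0,0],[0,0,0.015,0,0,0],[0,0,0.015,0,0,0]],
  ],
)

```text
time: 4.0
tool_pos: [0.4939, 0.0591, 0.0742]
ee_rot: [-0.0, 0.385, 0.923, -0.0]
ft_force: [-0.1, -3.9, -9.8]
opening: 0.0066
gripper_force: 58.2
```

drive_tool(
  motion=[
    [[-0.0056,-0.0059,0,0,0,3.44],[-0.0108,-0.0121,0,0,0,6.88],[-0.0156,-0.0186,0,0,0,10.31],[-0.0201,-0.0254,0,0,0,13.75],[-0.0241,-0.0324,0,0,0,17.19],[-0.0276,-0.0396,0,0,0,20.63],[-0.0308,-0.0472,0,0,0,24.06],[-0.0335,-0.0548,0,0,0,27.5],[-0.0357,-0.0625,0,0,0,30.94],[-0.0375,-0.0705,0,0,0,34.38]],
  ],
)

```text
time: 5.0
tool_pos: [0.4555, -0.0112, 0.0739]
ee_rot: [-0.001, 0.094, 0.996, -0.0]
ft_force: [-1.7, -1.5, -8.8]
opening: 0.0063
gripper_force: 58.6
```

drive_tool(
  motion=[
    [[0,0,0,0,0,0],[0,0,0,0,0,0],[0,0,0,0,0,0]],
  ],
)

```text
time: 5.3
tool_pos: [0.4557, -0.0108, 0.074]
ee_rot: [-0.001, 0.096, 0.995, -0.0]
ft_force: [-4.8, -2.9, -9.0]
opening: 0.0062
gripper_force: 58.8
```

```bash
python3 -c "
from h import *
st()
c=cam('side');cv2.imwrite('pics/s1.png',c['pixels'][140:260,240:420].repeat(4,0).repeat(4,1))"
```

```text
t 5.3 pos [ 0.4557 -0.0108  0.074 ] psi 79.03 F [-4.8 -2.9 -9. ] open 0.0062 grip 58.8 q7 0.43 q1 0.28
```

View pics/s1.png

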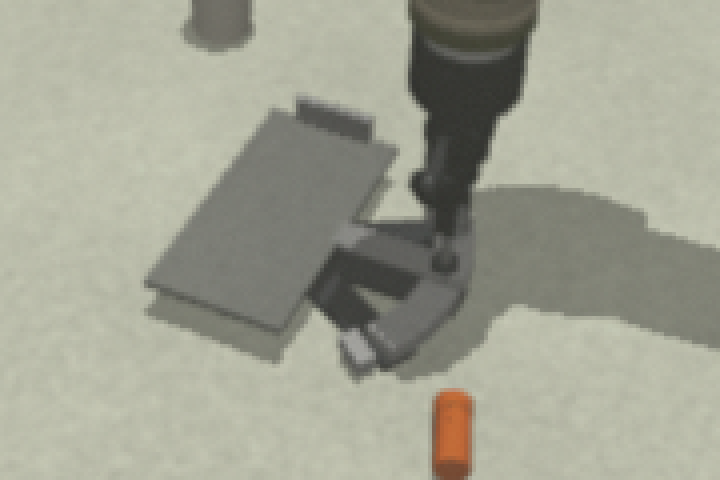

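The deck has turned, with the gripper at (440,230) in the crop over the middle of the arc. Next I lower the pin into the notch.

drive_tool(
  motion=[
    [[0,0,-0.005,0,0,0],[0,0,-0.01,0,0,0],[0,0,-0.0145,0,0,0],[0,0,-0.0145,0,0,0],[0,0,-0.0145,0,0,0]],
  ],
)

```text
time: 5.85
tool_pos: [0.4558, -0.0103, 0.0599]
ee_rot: [-0.001, 0.095, 0.995, -0.0]
ft_force: [-6.9, -0.9, -0.6]
opening: 0.0061
gripper_force: 60.2
```

drive_tool(
  motion=[
    [[0,0,0,0,0,0],[0,0,0,0,0,0],[0,0,0,0,0,0],[0,0,0,0,0,0]],
  ],
  jaw=0.4,
)

```text
time: 6.25
tool_pos: [0.4575, -0.0104, 0.06]
ee_rot: [0.001, 0.095, 0.996, 0.0]
ft_force: [0.8, -0.7, -0.5]
opening: 0.0342
gripper_force: 0.0
```

drive_tool(
  motion=[
    [[0,0,0.03,0,0,0],[0,0,0.07,0,0,0],[0,0,0.12,0,0,0],[-0.005,0.05,0.13,0,0,0],[-0.01,0.1,0.13,0,0,0],[-0.015,0.15,0.13,0,0,0],[-0.02,0.2,0.13,0,0,0],[-0.025,0.24,0.13,0,0,0],[-0.03,0.29,0.13,0,0,0],[-0.03,0.29,0.13,0,0,0]],
  ],
  jaw=1,
)

```text
time: 7.25
tool_pos: [0.4252, 0.2875, 0.1909]
ee_rot: [0.0, 0.091, 0.996, 0.003]
ft_force: [0.2, -1.0, 0.3]
opening: 0.0855
gripper_force: 0.0
```

```bash
cat >> h.py <<'E'
def pick(W,lo,hi,zl,zh):
    return (W[...,0]>lo[0])&(W[...,0]<hi[0])&(W[...,1]>lo[1])&(W[...,1]<hi[1])&(W[...,2]>zl)&(W[...,2]<zh)
def comps(n,lo,hi,zl,zh,mn=40,c=None):
    c=c or cam(n); W=pts(c); k,l,s,cen=cv2.connectedComponentsWithStats(pick(W,lo,hi,zl,zh).astype(np.uint8))
    for i in range(1,k):
        if s[i,4]>mn:
            r=cv2.minAreaRect((W[l==i][:,:2]*1000).astype(np.float32)); a=r[2]+(0 if r[1][0]>r[1][1] else 90)
            b=c['pixels'][l==i].mean(0)
            print(n,'pix',cen[i].round(),s[i,4],'xy',np.round(r[0],1),'size',np.round(r[1]).astype(int),'ang',round(a,1),'zmean',W[l==i][:,2].mean().round(4),'bgr',b.astype(int))
    return c
E
python3 -c "
from h import *
st()
c=comps('top',(.45,-.2),(.7,.1),.05,.064,10)
W=pts(c)
m=pick(W,(.4,-.1),(.5,.05),.065,.12);print('ring',W[m].mean(0),W[m].min(0),W[m].max(0),m.sum())
comps('top',(.3,.2),(.7,.5),.018,.05,c=c)
s=comps('side',(.3,.2),(.7,.5),.018,.05)
W=pts(s)
m=pick(W,(.4,-.1),(.5,.05),.065,.12);print('ring',W[m].mean(0),W[m].min(0),W[m].max(0),m.sum())
"
```

```text
t 7.25 pos [0.4252 0.2875 0.1909] psi 79.61 F [ 0.2 -1.   0.3] open 0.0855 grip 0.0 q7 0.14 q1 -0.15
top pix [398. 204.] 100 xy [ 567.7 -138.9] size [ 9 64] ang 168.0 zmean 0.0574 bgr [100 102 107]
ring [ 0.45818602 -0.00922204  0.08299044] [ 0.44316407 -0.01457594  0.06855699] [ 0.47339116 -0.00351426  0.08818729] 49
top pix [199. 154.] 229 xy [686.4 349.7] size [61 25] ang 68.3 zmean 0.0248 bgr [ 36  70 126]
top pix [234. 197.] 267 xy [578.9 258.2] size [60 26] ang 73.0 zmean 0.0282 bgr [ 92  98 118]
top pix [170. 218.] 255 xy [525.6 413.6] size [26 60] ang 147.1 zmean 0.0251 bgr [ 39  73 126]
top pix [233. 219.] 266 xy [526.5 258.2] size [60 27] ang 82.3 zmean 0.0284 bgr [ 94 100 119]
top pix [223. 261.] 255 xy [423.8 279.6] size [60 25] ang 76.4 zmean 0.0289 bgr [65 70 85]
top pix [216. 284.] 48 xy [372.  295.8] size [41 13] ang 73.0 zmean 0.0278 bgr [ 93 100 104]
side pix [285. 275.] 237 xy [577.9 258.3] size [61 26] ang 73.3 zmean 0.0286 bgr [129 140 162]
side pix [305. 280.] 240 xy [525.  257.6] size [62 26] ang 82.5 zmean 0.0289 bgr [127 139 161]
side pix [344. 296.] 262 xy [421.8 278.5] size [62 27] ang 77.5 zmean 0.0287 bgr [ 93 102 117]
side pix [232. 297.] 237 xy [683.7 348.9] size [60 27] ang 71.2 zmean 0.0254 bgr [ 61 109 186]
side pix [360. 308.] 281 xy [378.7 301.6] size [62 27] ang 72.9 zmean 0.0289 bgr [126 137 158]
side pix [288. 337.] 310 xy [524.2 412.7] size [26 62] ang 148.4 zmean 0.0253 bgr [ 63 108 184]
side pix [334. 354.] 330 xy [417.2 426.1] size [27 60] ang 163.1 zmean 0.0252 bgr [ 66 112 186]<string>:10: RuntimeWarning: Mean of empty slice.
  ret = um.true_divide(
Traceback (most recent call last):
ValueError: zero-size array to reduction operation minimum which has no identity
```

Pin seated: the ring top reads 0.088 at the middle notch. Now the first vial, the white one at pixel (223,261).

drive_tool(
  motion=[
    [[-0.0037,0,-0.04,0,0,-2],[-0.0037,0,-0.08,0,0,-2],[-0.0037,0,-0.12,0,0,-2],[-0.0037,0,-0.15,0,0,-2],[-0.0037,0,-0.165,0,0,-2],[-0.0037,0,-0.175,0,0,-2],[-0.0037,0,-0.182,0,0,-2],[-0.0037,0,-0.187,0,0,-2],[-0.0037,0,-0.187,0,0,-2]],
  ],
)

```text
time: 8.25
tool_pos: [0.4233, 0.2789, 0.0029]
ee_rot: [0.0, 0.112, 0.994, 0.0]
ft_force: [0.5, 1.4, 0.4]
opening: 0.0854
gripper_force: 0.0
```

drive_tool(
  motion=[
    [[0,0,0,0,0,0],[0,0,0,0,0,0],[0,0,0,0,0,0],[0,0,0,0,0,0],[0,0,0,0,0,0],[0,0,0,0,0,0],[0,0,0,0,0,0]],
  ],
  jaw=0,
)

```text
time: 8.95
tool_pos: [0.4233, 0.2794, 0.0037]
ee_rot: [0.001, 0.112, 0.994, 0.0]
ft_force: [-0.4, -0.7, 7.0]
opening: 0.059
gripper_force: 63.0
```

drive_tool(
  motion=[
    [[0,0,0.04,0,0,0],[0,0,0.09,0,0,0],[0.017,-0.045,0.14,0,0,-8],[0.034,-0.09,0.14,0,0,-16],[0.05,-0.135,0.14,0,0,-24],[0.067,-0.18,0.14,0,0,-32],[0.084,-0.225,0.14,0,0,-40],[0.1,-0.27,0.14,0,0,-48],[0.117,-0.315,0.14,0,0,-56],[0.134,-0.36,0.14,0,0,-64]],
  ],
)

```text
time: 9.95
tool_pos: [0.557, -0.0824, 0.1434]
ee_rot: [0.0, 0.624, 0.781, 0.0]
ft_force: [0.9, 0.6, -0.5]
opening: 0.0589
gripper_force: 65.2
```

drive_tool(
  motion=[
    [[0.007,-0.02,0,0,0,-8],[0.014,-0.035,0,0,0,-16],[0.016,-0.039,-0.01,0,0,-24.4],[0.016,-0.039,-0.02,0,0,-24.4],[0.016,-0.039,-0.04,0,0,-24.4],[0.016,-0.039,-0.06,0,0,-24.4],[0.016,-0.039,-0.06,0,0,-24.4]],
  ],
)

```text
time: 10.65
tool_pos: [0.5709, -0.1181, 0.0806]
ee_rot: [-0.002, 0.772, 0.636, -0.001]
ft_force: [-0.5, 0.8, -0.7]
opening: 0.0586
gripper_force: 65.2
```

```bash
python3 -c "
from h import *
st()
c=comps('top',(.45,-.2),(.75,.15),.05,.061,10)
cv2.imwrite('pics/t2.png',c['pixels'][130:290,270:470].repeat(4,0).repeat(4,1)[:600])"
```

```text
t 10.65 pos [ 0.5709 -0.1181  0.0806] psi -10.98 F [-0.5  0.8 -0.7] open 0.0586 grip 65.2 q7 -0.41 q1 0.29
```

View pics/t2.png

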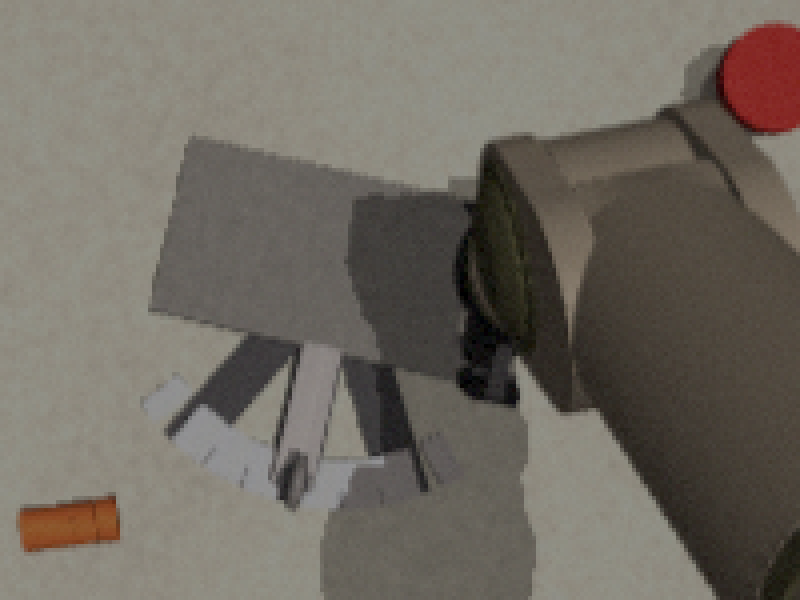

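The gripper is over the stop end at crop (490,300), and the ring sits in the middle notch at crop (293,478). Lowering and releasing.

drive_tool(
  motion=[
    [[0,0,-0.02,0,0,0],[0,0,-0.035,0,0,0],[0,0,-0.042,0,0,0],[0,0,-0.047,0,0,0],[0,0,-0.047,0,0,0],[0,0,-0.047,0,0,0]],
  ],
)

```text
time: 11.3
tool_pos: [0.5731, -0.1191, 0.0364]
ee_rot: [0.0, 0.773, 0.634, 0.0]
ft_force: [0.1, -0.2, -0.7]
opening: 0.0589
gripper_force: 65.4
```

drive_tool(
  motion=[
    [[0,0,0,0,0,0],[0,0,0,0,0,0],[0,0,0,0,0,0],[0,0,0,0,0,0],[0,0,0,0,0,0]],
  ],
  jaw=1,
)

```text
time: 11.8
tool_pos: [0.5728, -0.1191, 0.0358]
ee_rot: [0.0, 0.773, 0.634, 0.0]
ft_force: [1.5, 0.6, 0.3]
opening: 0.0855
gripper_force: 0.0
```

drive_tool(
  motion=[
    [[0,0,0.03,0,0,0],[0,0,0.07,0,0,0],[0,0,0.1,0,0,0],[-0.005,0.045,0.13,0,0,8],[-0.01,0.09,0.13,0,0,16],[-0.015,0.135,0.13,0,0,24],[-0.02,0.18,0.13,0,0,32],[-0.025,0.225,0.13,0,0,40],[-0.03,0.27,0.13,0,0,48],[-0.035,0.315,0.13,0,0,56]],
  ],
)

```text
time: 12.8
tool_pos: [0.5373, 0.1975, 0.1659]
ee_rot: [0.0, 0.382, 0.924, -0.0]
ft_force: [0.5, 0.2, 0.4]
opening: 0.0856
gripper_force: 0.0
```

```bash
python3 -c "
from h import *
st()
t=comps('top',(.45,-.2),(.75,.15),.05,.068,10)
s=comps('side',(.3,.2),(.6,.4),.018,.05)
comps('side',(.45,-.2),(.75,.15),.05,.068,10,c=s)
comps('top',(.3,.2),(.6,.4),.018,.05,c=t)
"
```

```text
t 12.8 pos [0.5373 0.1975 0.1659] psi 45.04 F [0.5 0.2 0.4] open 0.0856 grip 0.0 q7 -0.13 q1 -0.05
top pix [389. 201.] 277 xy [ 573.7 -116.6] size [27 60] ang 168.5 zmean 0.06 bgr [ 93  99 117]
top pix [398. 204.] 101 xy [ 567.8 -139.5] size [ 9 64] ang 168.1 zmean 0.0573 bgr [ 99 102 106]
side pix [285. 275.] 239 xy [578.2 257.6] size [62 27] ang 73.4 zmean 0.0287 bgr [ 97 106 127]
side pix [305. 280.] 243 xy [524.8 257.4] size [62 26] ang 82.0 zmean 0.0287 bgr [ 96 105 125]
side pix [360. 308.] 284 xy [379.  302.1] size [62 26] ang 73.3 zmean 0.0287 bgr [127 139 159]
side pix [328. 171.] 58 xy [ 552.6 -123.3] size [39 26] ang 71.0 zmean 0.0591 bgr [133 142 142]
side pix [350. 200.] 23 xy [461.1 -10.4] size [ 8 20] ang 145.5 zmean 0.0623 bgr [100 104 103]
top pix [213. 278.] 281 xy [380.8 303.3] size [60 26] ang 73.4 zmean 0.0286 bgr [ 91  97 115]
```

drive_tool(
  motion=[
    [[-0.003,0.015,0,0,0,8],[-0.006,0.03,0,0,0,16],[-0.009,0.047,-0.02,0,0,24],[-0.0123,0.0627,-0.04,0,0,32],[-0.0123,0.0627,-0.06,0,0,37.3],[-0.0123,0.0627,-0.1,0,0,37.3],[-0.0123,0.0627,-0.135,0,0,37.3],[-0.0123,0.0627,-0.15,0,0,37.3],[-0.0123,0.0627,-0.158,0,0,37.3],[-0.0123,0.0627,-0.163,0,0,37.3]],
  ],
)

```text
time: 13.9
tool_pos: [0.5257, 0.2588, 0.0029]
ee_rot: [0.0, 0.07, 0.998, 0.0]
ft_force: [0.3, 0.5, 0.2]
opening: 0.0851
gripper_force: 0.0
```

drive_tool(
  motion=[
    [[0,0,0,0,0,0],[0,0,0,0,0,0],[0,0,0,0,0,0],[0,0,0,0,0,0],[0,0,0,0,0,0],[0,0,0,0,0,0],[0,0,0,0,0,0]],
  ],
  jaw=0,
)

```text
time: 14.6
tool_pos: [0.5262, 0.259, 0.0042]
ee_rot: [0.001, 0.07, 0.998, 0.0]
ft_force: [-1.1, -1.5, 6.9]
opening: 0.0588
gripper_force: 64.5
```

drive_tool(
  motion=[
    [[0,0,0.04,0,0,0],[0,0,0.09,0,0,0],[0.006,-0.04,0.14,0,0,-8],[0.012,-0.08,0.14,0,0,-16],[0.018,-0.12,0.14,0,0,-24],[0.024,-0.16,0.14,0,0,-32],[0.03,-0.2,0.14,0,0,-40],[0.036,-0.24,0.14,0,0,-48],[0.042,-0.275,0.14,0,0,-56],[0.048,-0.31,0.14,0,0,-64]],
  ],
)

```text
time: 15.6
tool_pos: [0.5736, -0.0532, 0.1437]
ee_rot: [0.001, 0.59, 0.807, 0.0]
ft_force: [-0.2, 0.2, 0.0]
opening: 0.0589
gripper_force: 64.7
```

drive_tool(
  motion=[
    [[0.0053,-0.018,0,0,0,-8],[0.0053,-0.0368,0,0,0,-16],[0.0053,-0.0368,0,0,0,-24],[0.0053,-0.0368,-0.02,0,0,-29.3],[0.0053,-0.0368,-0.04,0,0,-29.3],[0.0053,-0.0368,-0.06,0,0,-29.3],[0.0053,-0.0368,-0.06,0,0,-29.3]],
  ],
)

```text
time: 16.3
tool_pos: [0.5775, -0.088, 0.0814]
ee_rot: [-0.001, 0.773, 0.634, -0.001]
ft_force: [-0.5, 0.4, 0.4]
opening: 0.0591
gripper_force: 64.7
```

drive_tool(
  motion=[
    [[0,0,-0.02,0,0,0],[0,0,-0.035,0,0,0],[0,0,-0.042,0,0,0],[0,0,-0.047,0,0,0],[0,0,-0.047,0,0,0],[0,0,-0.047,0,0,0]],
  ],
)

```text
time: 16.9
tool_pos: [0.5792, -0.0883, 0.0366]
ee_rot: [0.0, 0.773, 0.634, 0.0]
ft_force: [-0.4, 0.5, -0.8]
opening: 0.0587
gripper_force: 64.9
```

drive_tool(
  motion=[
    [[-0.0002,-0.001,0,0,0,0],[-0.0004,-0.002,0,0,0,0],[-0.0006,-0.003,-0.001,0,0,0],[-0.0007,-0.0035,-0.001,0,0,0],[-0.0007,-0.0035,-0.001,0,0,0]],
  ],
)

```text
time: 17.4
tool_pos: [0.5789, -0.0905, 0.0361]
ee_rot: [0.0, 0.773, 0.635, 0.001]
ft_force: [-1.5, 3.9, 13.6]
opening: 0.0588
gripper_force: 66.4
```

drive_tool(
  motion=[
    [[0,0,0,0,0,0],[0,0,0,0,0,0],[0,0,0,0,0,0],[0,0,0,0,0,0],[0,0,0,0,0,0]],
  ],
  jaw=1,
)

```text
time: 17.9
tool_pos: [0.5779, -0.0918, 0.0346]
ee_rot: [-0.0, 0.773, 0.634, -0.0]
ft_force: [0.1, 0.2, -0.2]
opening: 0.0855
gripper_force: 0.0
```

drive_tool(
  motion=[
    [[0,0,0.03,0,0,0],[0,0,0.07,0,0,0],[0,0.02,0.1,0,0,8],[-0.005,0.06,0.13,0,0,16],[-0.01,0.1,0.13,0,0,24],[-0.015,0.14,0.13,0,0,32],[-0.015,0.18,0.13,0,0,40],[-0.015,0.22,0.13,0,0,48],[-0.015,0.26,0.13,0,0,56],[-0.015,0.28,0.13,0,0,64]],
  ],
)

```text
time: 18.9
tool_pos: [0.5625, 0.1925, 0.1652]
ee_rot: [-0.0, 0.315, 0.949, 0.001]
ft_force: [0.1, 0.1, 0.0]
opening: 0.0853
gripper_force: 0.0
```

```bash
python3 -c "
from h import *
st()
t=comps('top',(.45,-.2),(.75,.15),.058,.068,10)
comps('top',(.3,.2),(.62,.4),.018,.05,c=t)
s=comps('side',(.3,.2),(.62,.4),.018,.05)
comps('side',(.45,-.2),(.75,.15),.05,.068,10,c=s)
"
```

```text
t 18.9 pos [0.5625 0.1925 0.1652] psi 53.25 F [0.1 0.1 0. ] open 0.0853 grip 0.0 q7 0.01 q1 0.01
top pix [377. 198.] 206 xy [579.5 -89.1] size [23 60] ang 168.2 zmean 0.0618 bgr [ 99 104 126]
top pix [389. 201.] 207 xy [ 574.9 -115.4] size [23 60] ang 170.2 zmean 0.0619 bgr [100 106 127]
top pix [401. 193.] 12 xy [ 592.7 -145.3] size [ 5 12] ang 178.3 zmean 0.0593 bgr [115 118 123]
top pix [398. 208.] 21 xy [ 556.2 -137.1] size [ 7 29] ang 167.8 zmean 0.0595 bgr [115 118 123]
top pix [213. 278.] 277 xy [380.9 303.3] size [60 26] ang 73.6 zmean 0.0284 bgr [ 92  98 118]
side pix [285. 275.] 242 xy [578.  258.1] size [61 27] ang 72.5 zmean 0.0285 bgr [ 95 104 123]
side pix [360. 308.] 282 xy [379.2 302.6] size [61 27] ang 74.0 zmean 0.0288 bgr [128 139 159]
side pix [323. 170.] 155 xy [ 573.4 -115.9] size [64 63] ang 75.1 zmean 0.0598 bgr [137 147 147]
side pix [351. 200.] 22 xy [460.8 -11.6] size [ 8 19] ang 177.4 zmean 0.0612 bgr [ 97 101 101]
```

drive_tool(
  motion=[
    [[0.005,0.03,0,0,0,7],[0.0154,0.0706,0,0,0,14],[0.0154,0.0706,-0.02,0,0,20.3],[0.0154,0.0706,-0.06,0,0,20.3],[0.0154,0.0706,-0.1,0,0,20.3],[0.0154,0.0706,-0.13,0,0,20.3],[0.0154,0.0706,-0.145,0,0,20.3],[0.0154,0.0706,-0.155,0,0,20.3],[0.0154,0.0706,-0.162,0,0,20.3],[0.0154,0.0706,-0.162,0,0,20.3]],
  ],
)

```text
time: 20.0
tool_pos: [0.5787, 0.2588, 0.0029]
ee_rot: [0.0, 0.148, 0.989, 0.0]
ft_force: [0.9, 0.6, 0.1]
opening: 0.0854
gripper_force: 0.0
```

drive_tool(
  motion=[
    [[0,0,0,0,0,0],[0,0,0,0,0,0],[0,0,0,0,0,0],[0,0,0,0,0,0],[0,0,0,0,0,0],[0,0,0,0,0,0],[0,0,0,0,0,0]],
  ],
  jaw=0,
)

```text
time: 20.7
tool_pos: [0.5792, 0.2593, 0.0042]
ee_rot: [0.001, 0.148, 0.989, 0.001]
ft_force: [-0.1, 0.3, 4.7]
opening: 0.0589
gripper_force: 63.8
```

drive_tool(
  motion=[
    [[0,0,0.04,0,0,0],[0,0,0.09,0,0,0],[0.001,-0.04,0.14,0,0,-8],[0.002,-0.08,0.14,0,0,-16],[0.003,-0.12,0.14,0,0,-24],[0.004,-0.16,0.14,0,0,-32],[0.005,-0.2,0.14,0,0,-40],[0.006,-0.24,0.14,0,0,-48],[0.006,-0.28,0.14,0,0,-56],[0.006,-0.31,0.14,0,0,-64]],
  ],
)

```text
time: 21.7
tool_pos: [0.5843, -0.0542, 0.1436]
ee_rot: [0.001, 0.652, 0.758, -0.0]
ft_force: [0.5, -0.5, -0.8]
opening: 0.0587
gripper_force: 64.8
```

drive_tool(
  motion=[
    [[0,-0.0071,0,0,0,-8],[0,-0.0071,0,0,0,-16],[0,-0.0071,-0.01,0,0,-20.3],[0,-0.0071,-0.03,0,0,-20.3],[0,-0.0071,-0.05,0,0,-20.3],[0,-0.0071,-0.06,0,0,-20.3],[0,-0.0071,-0.06,0,0,-20.3]],
  ],
)

```text
time: 22.4
tool_pos: [0.5839, -0.0581, 0.0821]
ee_rot: [-0.001, 0.773, 0.634, -0.001]
ft_force: [0.0, 0.5, -0.7]
opening: 0.059
gripper_force: 64.8
```

drive_tool(
  motion=[
    [[0,0,-0.02,0,0,0],[0,0,-0.035,0,0,0],[0,0,-0.042,0,0,0],[0,0,-0.0475,0,0,0],[0,0,-0.0475,0,0,0],[0,0,-0.0475,0,0,0]],
  ],
)

```text
time: 23.0
tool_pos: [0.585, -0.0582, 0.0362]
ee_rot: [0.0, 0.773, 0.634, 0.0]
ft_force: [-0.6, 0.4, 4.0]
opening: 0.059
gripper_force: 65.1
```

drive_tool(
  motion=[
    [[-0.0002,-0.001,0,0,0,0],[-0.0004,-0.002,0,0,0,0],[-0.0006,-0.003,0,0,0,0],[-0.0008,-0.004,0,0,0,0],[-0.001,-0.005,0,0,0,0],[-0.0012,-0.006,0,0,0,0],[-0.0014,-0.007,0,0,0,0],[-0.0014,-0.007,0,0,0,0]],
  ],
)

```text
time: 23.8
tool_pos: [0.5842, -0.0645, 0.0362]
ee_rot: [0.0, 0.773, 0.634, 0.001]
ft_force: [0.9, 2.3, 6.3]
opening: 0.0592
gripper_force: 65.5
```

drive_tool(
  motion=[
    [[0,0,0,0,0,0],[0,0,0,0,0,0],[0,0,0,0,0,0],[0,0,0,0,0,0],[0,0,0,0,0,0]],
  ],
  jaw=1,
)

```text
time: 24.3
tool_pos: [0.583, -0.0653, 0.0352]
ee_rot: [-0.0, 0.773, 0.634, -0.0]
ft_force: [0.9, -0.4, 0.4]
opening: 0.0855
gripper_force: 0.0
```

drive_tool(
  motion=[
    [[0,0,0.03,0,0,0],[0,0,0.07,0,0,0],[-0.01,0.02,0.1,0,0,8],[-0.03,0.06,0.13,0,0,16],[-0.05,0.1,0.13,0,0,24],[-0.07,0.14,0.13,0,0,32],[-0.09,0.18,0.13,0,0,40],[-0.11,0.22,0.13,0,0,48],[-0.13,0.26,0.13,0,0,56],[-0.14,0.28,0.13,0,0,64]],
  ],
)

```text
time: 25.3
tool_pos: [0.4412, 0.2183, 0.1658]
ee_rot: [0.0, 0.315, 0.949, 0.001]
ft_force: [0.1, 0.4, -0.2]
opening: 0.0853
gripper_force: 0.0
```

```bash
python3 -c "
from h import *
st()
t=comps('top',(.45,-.2),(.75,.15),.06,.068,10)
comps('top',(.3,.2),(.62,.4),.018,.05,c=t)
s=comps('side',(.3,.2),(.62,.4),.018,.05)
comps('side',(.45,-.2),(.75,.15),.06,.068,10,c=s)
comps('top',(.4,-.45),(.6,-.2),.012,.04,c=t)
"
```

```text
t 25.3 pos [0.4412 0.2183 0.1658] psi 53.28 F [ 0.1  0.4 -0.2] open 0.0853 grip 0.0 q7 -0.19 q1 -0.09
top pix [367. 196.] 162 xy [584.3 -63.5] size [21 59] ang 167.8 zmean 0.0627 bgr [100 106 127]
top pix [378. 199.] 153 xy [579.3 -91.2] size [20 60] ang 169.3 zmean 0.0624 bgr [104 108 128]
top pix [390. 201.] 159 xy [ 574.2 -119. ] size [20 59] ang 169.8 zmean 0.0626 bgr [102 106 128]
side pix [316. 175.] 263 xy [577.6 -97.1] size [94 60] ang 81.0 zmean 0.0631 bgr [144 156 174]
top pix [474. 246.] 247 xy [ 468.  -331.8] size [62 32] ang 63.4 zmean 0.0221 bgr [ 99 101 106]
```

The row of three is even and spaced 28 mm. The last tray vial no longer shows in the side view, so I take a picture.

```bash
python3 -c "
from h import *
s=comps('side',(.25,.15),(.75,.6),.012,.05)
cv2.imwrite('pics/s3.png',s['pixels'][220:400,210:450].repeat(3,0).repeat(3,1))
"
```

```text
side pix [227. 266.] 185 xy [725.3 267.2] size [54 19] ang 48.3 zmean 0.0312 bgr [ 89 100 101]
side pix [231. 298.] 283 xy [685.  348.7] size [61 27] ang 68.2 zmean 0.0242 bgr [ 61 105 177]
side pix [288. 337.] 341 xy [524.5 413.1] size [26 60] ang 148.2 zmean 0.0243 bgr [ 63 106 178]
side pix [334. 354.] 364 xy [417.5 426.6] size [27 60] ang 163.2 zmean 0.0245 bgr [ 66 110 181]
```

View pics/s3.png

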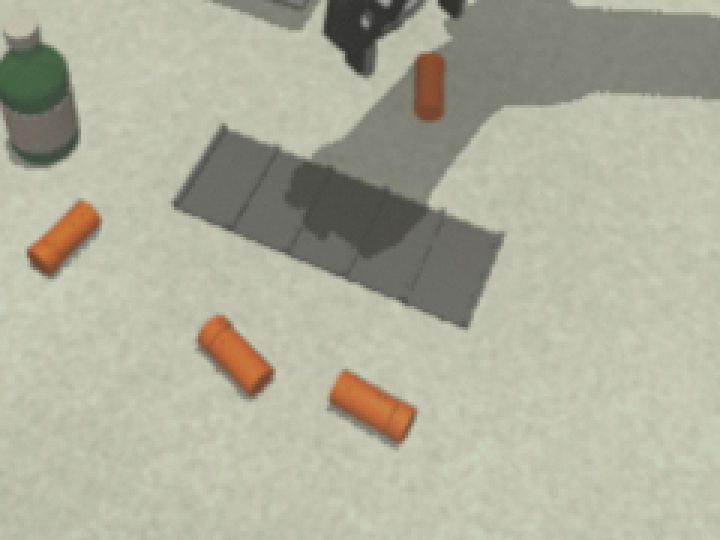

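The tray is empty in the crop, with its last bay clear at (450,270), so the fourth vial was knocked away. I search the whole bench.

```bash
python3 -c "
from h import *
t=comps('top',(.15,-.6),(.8,.7),.016,.034,60)
s=comps('side',(.1,-.6),(.8,.7),.016,.034,60)
cv2.imwrite('pics/both4.png',np.vstack([t['pixels'],s['pixels']])[:, :])
im=np.vstack([t['pixels'],s['pixels']]); cv2.imwrite('pics/both4.png',cv2.resize(im,(480,600),interpolation=cv2.INTER_AREA))
"
```

```text
top pix [198. 153.] 262 xy [686.4 349.6] size [62 27] ang 66.8 zmean 0.0245 bgr [ 38  69 123]
top pix [170. 218.] 266 xy [525.2 413.6] size [26 60] ang 146.4 zmean 0.0246 bgr [ 38  70 123]
top pix [311. 229.] 72 xy [505.   67.6] size [15 30] ang 129.7 zmean 0.0199 bgr [135 136 136]
top pix [327. 243.] 315 xy [473.6  25.9] size [72 35] ang 64.4 zmean 0.0204 bgr [133 133 133]
top pix [474. 246.] 216 xy [ 471.2 -333.3] size [62 21] ang 58.5 zmean 0.0235 bgr [102 104 109]
top pix [380. 244.] 75 xy [ 471.2 -101.5] size [29 15] ang 30.5 zmean 0.0198 bgr [130 132 132]
top pix [361. 250.] 304 xy [456.4 -52.1] size [32 70] ang 96.6 zmean 0.0202 bgr [133 133 134]
top pix [163. 261.] 243 xy [419.4 428.5] size [26 60] ang 160.1 zmean 0.0248 bgr [ 38  71 124]
top pix [287. 260.] 263 xy [427.2 125.7] size [26 60] ang 99.3 zmean 0.0246 bgr [25 48 94]
side pix [353. 247.] 182 xy [426.1 125.1] size [25 63] ang 96.4 zmean 0.0255 bgr [ 52  80 130]
side pix [225. 267.] 94 xy [733.3 270.1] size [57 22] ang 27.6 zmean 0.0255 bgr [ 88  99 100]
side pix [231. 297.] 267 xy [684.4 348.8] size [61 27] ang 70.2 zmean 0.0247 bgr [ 61 107 180]
side pix [288. 337.] 325 xy [524.2 412.9] size [26 60] ang 148.1 zmean 0.0249 bgr [ 63 107 180]
side pix [334. 354.] 340 xy [417.1 426. ] size [28 60] ang 162.9 zmean 0.0252 bgr [ 66 111 183]
```

View pics/both4.png

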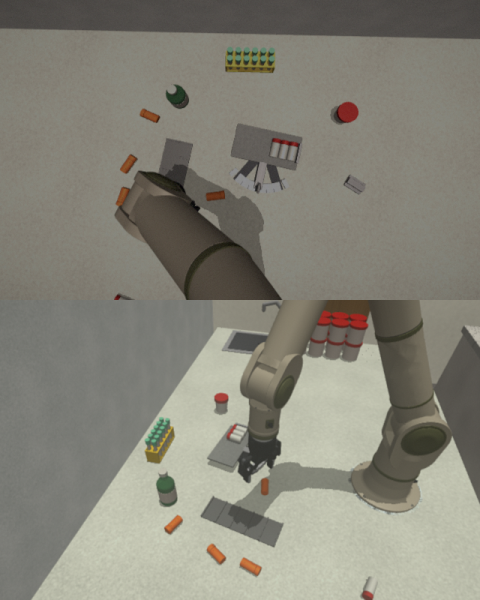

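The fourth vial lies near the near-left edge: top pixel about (163,396), side pixel about (493,384). It's white with a red lid, so it's the right one and not an orange lookalike.

```bash
python3 -c "
from h import *
for i in range(2):
  s=comps('side',(-.3,.2),(.3,.9),.012,.04,40); W=pts(s)
t=comps('top',(-.3,.2),(.35,.9),.012,.04,10)
cv2.imwrite('pics/s5.png',cv2.resize(s['pixels'][330:400,440:560],None,fx=5,fy=5))
print(W[384,493],W[384,480],W[395,488])
st()
"
```

```text
side pix [493. 384.] 421 xy [ 83.7 408. ] size [62 27] ang 69.6 zmean 0.0247 bgr [129 141 160]
side pix [493. 384.] 421 xy [ 83.8 408.7] size [62 27] ang 69.2 zmean 0.0247 bgr [129 141 160]
top pix [160. 397.] 88 xy [ 99.2 413.8] size [47 12] ang 85.0 zmean 0.0211 bgr [51 55 83]
[0.08811588 0.41398336 0.02749818] [0.10625788 0.40819694 0.0021758 ] [0.09722398 0.43582366 0.02048857]
t 25.7 pos [0.4436 0.2135 0.1652] psi 52.54 F [-0.  -0.5  0.6] open 0.0855 grip 0.0 q7 -0.19 q1 -0.09
```

View pics/s5.png

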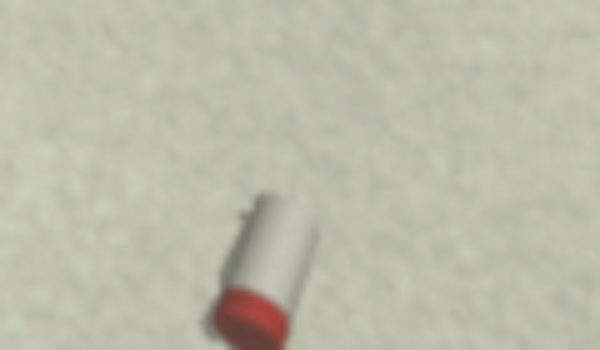

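drive_tool(
  motion=[
    [[-0.025,0.033,0,0,0,8],[-0.05,0.066,0,0,0,16],[-0.075,0.1,0,0,0,24],[-0.1,0.133,0,0,0,32],[-0.123,0.166,0,0,0,40],[-0.163,0.175,0,0,0,48],[-0.203,0.185,0,0,0,56],[-0.243,0.192,0,0,0,64],[-0.283,0.198,0,0,0,72],[-0.32,0.204,0,0,0,80]],
  ],
  jaw=0.7,
)

```text
time: 26.7
tool_pos: [0.1223, 0.4186, 0.1653]
ee_rot: [0.0, -0.366, 0.931, -0.0]
ft_force: [-0.3, 1.1, -0.0]
opening: 0.0597
gripper_force: 0.0
```

drive_tool(
  motion=[
    [[-0.015,0.0018,0,0,0,8],[-0.025,0.0018,0,0,0,16],[-0.0352,0.0018,-0.02,0,0,24],[-0.0352,0.0018,-0.04,0,0,26.7],[-0.0352,0.0018,-0.06,0,0,26.7],[-0.0352,0.0018,-0.08,0,0,26.7],[-0.0352,0.0018,-0.09,0,0,26.7],[-0.0352,0.0018,-0.09,0,0,26.7],[-0.0352,0.0018,-0.09,0,0,26.7]],
  ],
)

```text
time: 27.6
tool_pos: [0.0882, 0.4205, 0.0754]
ee_rot: [-0.0, -0.569, 0.822, -0.0]
ft_force: [-0.6, -0.5, 0.8]
opening: 0.0598
gripper_force: 0.0
```

```bash
python3 -c "
from h import *
print(st()['q'].round(2))
s=comps('side',(-.3,.2),(.3,.9),.012,.034,40)
t=comps('top',(.4,-.45),(.65,0),.012,.068,60)
"
```

```text
t 27.6 pos [0.0882 0.4205 0.0754] psi 159.36 F [-0.6 -0.5  0.8] open 0.0598 grip 0.0 q7 0.1 q1 -0.85
[-0.85  0.72 -0.95  2.35  1.11  0.64  0.1 ]
side pix [493. 384.] 421 xy [ 84.3 409. ] size [62 27] ang 70.1 zmean 0.0248 bgr [ 95 104 117]
top pix [366. 206.] 3411 xy [537.8 -59.8] size [156 205] ang 170.2 zmean 0.0411 bgr [ 90  94 101]
top pix [474. 245.] 236 xy [ 472.9 -334.2] size [62 28] ang 53.4 zmean 0.0226 bgr [ 94  96 101]
top pix [380. 244.] 78 xy [ 470.7 -101.6] size [30 15] ang 29.7 zmean 0.02 bgr [124 126 126]
```

drive_tool(
  motion=[
    [[0,0,-0.02,0,0,0],[0,0,-0.04,0,0,0],[0,0,-0.055,0,0,0],[0,0,-0.063,0,0,0],[0,0,-0.0695,0,0,0],[0,0,-0.0695,0,0,0],[0,0,-0.0695,0,0,0]],
  ],
)

```text
time: 28.4
tool_pos: [0.0879, 0.4208, 0.0062]
ee_rot: [0.0, -0.569, 0.822, 0.0]
ft_force: [-0.4, -0.5, -0.2]
opening: 0.0596
gripper_force: 0.0
```

drive_tool(
  motion=[
    [[0,0,0,0,0,0],[0,0,0,0,0,0],[0,0,0,0,0,0],[0,0,0,0,0,0],[0,0,0,0,0,0],[0,0,0,0,0,0],[0,0,0,0,0,0]],
  ],
  jaw=0,
)

```text
time: 29.1
tool_pos: [0.088, 0.4208, 0.0064]
ee_rot: [0.001, -0.57, 0.822, 0.0]
ft_force: [-0.2, -1.1, 8.3]
opening: 0.026
gripper_force: 58.4
```

drive_tool(
  motion=[
    [[0,0,0.02,0,0,0],[0,0.005,0.04,0,0,0],[0.03,0.005,0.05,0,0,-7],[0.07,0,0.05,0,0,-14],[0.11,-0.01,0.05,0,0,-22],[0.15,-0.02,0.05,0,0,-30],[0.182,-0.02,0.05,0,0,-37],[0.182,-0.02,0.04,0,0,-40],[0.182,-0.02,0.025,0,0,-40],[0.182,-0.02,0.012,0,0,-40]],
  ],
)

```text
time: 30.1
tool_pos: [0.2704, 0.4004, 0.0176]
ee_rot: [0.0, -0.253, 0.967, 0.0]
ft_force: [0.2, -0.4, -1.2]
opening: 0.0257
gripper_force: 59.6
```

drive_tool(
  motion=[
    [[0,0,-0.006,0,0,0],[0,0,-0.011,0,0,0],[0,0,-0.0115,0,0,0],[0,0,-0.0115,0,0,0],[0,0,-0.0115,0,0,0]],
  ],
)

```text
time: 30.6
tool_pos: [0.2698, 0.4008, 0.0066]
ee_rot: [0.0, -0.254, 0.967, 0.0]
ft_force: [-0.9, -0.1, 0.6]
opening: 0.0259
gripper_force: 59.8
```

drive_tool(
  motion=[
    [[0,0,0,0,0,0],[0,0,0,0,0,0],[0,0,0,0,0,0],[0,0,0,0,0,0]],
  ],
  jaw=0.6,
)

```text
time: 31.0
tool_pos: [0.2699, 0.4006, 0.0063]
ee_rot: [0.0, -0.254, 0.967, 0.0]
ft_force: [0.3, -0.0, 0.2]
opening: 0.0512
gripper_force: 0.0
```

drive_tool(
  motion=[
    [[0,0,0.03,0,0,0],[0,0,0.06,0,0,0],[0,0,0.09,0,0,-8],[0.005,-0.005,0.1,0,0,-16],[0.01,-0.01,0.1,0,0,-24],[0.015,-0.015,0.1,0,0,-32],[0.02,-0.02,0.1,0,0,-40],[0.02,-0.02,0.1,0,0,-48],[0.02,-0.02,0.1,0,0,-56],[0.02,-0.02,0.1,0,0,-64]],
  ],
  jaw=1,
)

```text
time: 32.0
tool_pos: [0.2898, 0.3804, 0.1063]
ee_rot: [0.0, 0.3, 0.954, -0.0]
ft_force: [-0.5, 0.5, -0.1]
opening: 0.0851
gripper_force: 0.0
```

```bash
python3 -c "
from h import *
st()
s=comps('side',(0,.2),(.4,.6),.012,.034,40)
s=comps('side',(0,.2),(.4,.6),.012,.034,40)
t=comps('top',(0,.2),(.4,.6),.012,.034,40)
comps('top',(.4,-.2),(.65,.1),.06,.068,60,c=t)
"
```

```text
t 32.0 pos [0.2898 0.3804 0.1063] psi 55.09 F [-0.5  0.5 -0.1] open 0.0851 grip 0.0 q7 -0.75 q1 -0.64
side pix [409. 357.] 366 xy [258.7 394.6] size [60 27] ang 29.3 zmean 0.0246 bgr [123 134 147]
side pix [344. 359.] 75 xy [395.  434.4] size [25 14] ang 75.8 zmean 0.0248 bgr [ 68 111 180]
side pix [409. 357.] 369 xy [258.6 394.4] size [60 25] ang 29.7 zmean 0.0245 bgr [123 134 146]
side pix [344. 359.] 73 xy [393.3 433.5] size [27 13] ang 84.5 zmean 0.0246 bgr [ 67 112 181]
top pix [160. 272.] 57 xy [393.4 434.7] size [27 13] ang 86.9 zmean 0.0238 bgr [ 35  66 115]
top pix [173. 325.] 217 xy [264.2 398.1] size [50 29] ang 27.3 zmean 0.0239 bgr [60 65 82]
top pix [367. 196.] 155 xy [584.7 -63.3] size [21 59] ang 169.3 zmean 0.0626 bgr [ 96 101 123]
top pix [379. 198.] 162 xy [579.3 -90.3] size [22 60] ang 167.2 zmean 0.0625 bgr [ 99 103 123]
top pix [390. 201.] 165 xy [ 574.5 -118.6] size [21 60] ang 167.2 zmean 0.0624 bgr [ 99 104 123]
```

drive_tool(
  motion=[
    [[-0.015,0.0075,0,0,0,-8],[-0.0311,0.0148,0,0,0,-16],[-0.0311,0.0148,-0.02,0,0,-24],[-0.0311,0.0148,-0.04,0,0,-25.9],[-0.0311,0.0148,-0.065,0,0,-25.9],[-0.0311,0.0148,-0.085,0,0,-25.9],[-0.0311,0.0148,-0.095,0,0,-25.9],[-0.0311,0.0148,-0.102,0,0,-25.9],[-0.0311,0.0148,-0.1065,0,0,-25.9],[-0.0311,0.0148,-0.1065,0,0,-25.9]],
  ],
)

```text
time: 33.15
tool_pos: [0.2586, 0.3953, -0.0005]
ee_rot: [-0.0, 0.503, 0.864, -0.0]
ft_force: [-0.1, 0.7, -0.2]
opening: 0.0856
gripper_force: 0.0
```

drive_tool(
  motion=[
    [[0,0,0,0,0,0],[0,0,0,0,0,0],[0,0,0,0,0,0],[0,0,0,0,0,0],[0,0,0,0,0,0],[0,0,0,0,0,0],[0,0,0,0,0,0]],
  ],
  jaw=0,
)

```text
time: 33.85
tool_pos: [0.259, 0.3955, 0.0006]
ee_rot: [0.0, 0.504, 0.864, 0.001]
ft_force: [-1.3, -1.0, 6.7]
opening: 0.059
gripper_force: 63.0
```

drive_tool(
  motion=[
    [[0,0,0.03,0,0,0],[0,0,0.07,0,0,0],[0.02,-0.025,0.11,0,0,-4],[0.05,-0.06,0.14,0,0,-8],[0.08,-0.097,0.14,0,0,-12],[0.11,-0.134,0.14,0,0,-16],[0.14,-0.17,0.14,0,0,-20],[0.17,-0.208,0.14,0,0,-24],[0.2,-0.245,0.14,0,0,-28],[0.23,-0.282,0.14,0,0,-32]],
  ],
)

```text
time: 34.85
tool_pos: [0.4897, 0.1113, 0.1404]
ee_rot: [0.0, 0.723, 0.691, 0.0]
ft_force: [0.5, 1.3, -0.7]
opening: 0.0586
gripper_force: 65.1
```

drive_tool(
  motion=[
    [[0.03,-0.04,0,0,0,-3],[0.055,-0.075,0,0,0,-6],[0.08,-0.11,0,0,0,-8.8],[0.101,-0.1441,0,0,0,-8.8],[0.101,-0.1441,0,0,0,-8.8],[0.101,-0.1441,-0.02,0,0,-8.8],[0.101,-0.1441,-0.045,0,0,-8.8],[0.101,-0.1441,-0.06,0,0,-8.8],[0.101,-0.1441,-0.06,0,0,-8.8]],
  ],
)

```text
time: 35.75
tool_pos: [0.5884, -0.0305, 0.0783]
ee_rot: [-0.001, 0.773, 0.634, -0.001]
ft_force: [-0.0, 0.0, -0.6]
opening: 0.0587
gripper_force: 65.1
```

drive_tool(
  motion=[
    [[0,0,-0.02,0,0,0],[0,0,-0.035,0,0,0],[0,0,-0.04,0,0,0],[0,0,-0.044,0,0,0],[0,0,-0.044,0,0,0],[0,0,-0.044,0,0,0]],
  ],
)

```text
time: 36.35
tool_pos: [0.5897, -0.0306, 0.0367]
ee_rot: [0.0, 0.773, 0.634, -0.0]
ft_force: [-1.7, 0.5, 5.8]
opening: 0.0587
gripper_force: 65.7
```

drive_tool(
  motion=[
    [[-0.0002,-0.001,0,0,0,0],[-0.0004,-0.002,0,0,0,0],[-0.0006,-0.003,0,0,0,0],[-0.0008,-0.004,0,0,0,0],[-0.001,-0.005,0,0,0,0],[-0.0012,-0.006,0,0,0,0],[-0.0014,-0.007,0,0,0,0],[-0.0014,-0.007,0,0,0,0]],
  ],
)

```text
time: 37.15
tool_pos: [0.5895, -0.037, 0.0367]
ee_rot: [0.0, 0.773, 0.634, 0.001]
ft_force: [0.4, 2.6, 5.6]
opening: 0.0589
gripper_force: 65.8
```

drive_tool(
  motion=[
    [[0,0,0,0,0,0],[0,0,0,0,0,0],[0,0,0,0,0,0],[0,0,0,0,0,0],[0,0,0,0,0,0]],
  ],
  jaw=1,
)

```text
time: 37.65
tool_pos: [0.5883, -0.0379, 0.0357]
ee_rot: [-0.0, 0.773, 0.634, -0.0]
ft_force: [-0.4, -0.6, -0.4]
opening: 0.0856
gripper_force: 0.0
```

drive_tool(
  motion=[
    [[0,0,0.03,0,0,0],[0,0,0.07,0,0,0],[0,0,0.11,0,0,8],[-0.015,-0.04,0.12,0,0,16],[-0.03,-0.08,0.12,0,0,24],[-0.045,-0.12,0.12,0,0,32],[-0.06,-0.16,0.12,0,0,40],[-0.075,-0.2,0.12,0,0,48],[-0.09,-0.24,0.12,0,0,56],[-0.105,-0.28,0.12,0,0,64]],
  ],
)

```text
time: 38.65
tool_pos: [0.4824, -0.3194, 0.1558]
ee_rot: [0.0, 0.317, 0.948, -0.0]
ft_force: [0.8, -0.4, 0.8]
opening: 0.0853
gripper_force: 0.0
```

```bash
python3 -c "
from h import *
st()
t=comps('top',(.45,-.2),(.75,.15),.06,.068,10)
s=comps('side',(.45,-.2),(.75,.15),.06,.068,10)
comps('side',(.4,-.45),(.6,-.2),.012,.034,30,c=s)
comps('top',(.4,-.45),(.6,-.2),.012,.034,30,c=t)
comps('top',(.4,-.45),(.6,-.2),.004,.034,30,c=t)
"
```

```text
t 38.65 pos [ 0.4824 -0.3194  0.1558] psi 53.05 F [ 0.8 -0.4  0.8] open 0.0853 grip 0.0 q7 0.8 q1 0.99
top pix [356. 194.] 169 xy [590.1 -36.6] size [21 60] ang 165.0 zmean 0.0625 bgr [100 104 123]
top pix [367. 196.] 165 xy [584.1 -64.7] size [22 60] ang 170.8 zmean 0.0628 bgr [ 96 102 123]
top pix [379. 198.] 163 xy [578.7 -92.3] size [21 59] ang 169.1 zmean 0.0627 bgr [ 99 103 124]
top pix [390. 201.] 171 xy [ 574.2 -119.2] size [22 60] ang 168.5 zmean 0.0625 bgr [ 98 102 123]
side pix [316. 175.] 259 xy [577.3 -98. ] size [93 60] ang 80.0 zmean 0.0634 bgr [137 149 165]
side pix [309. 186.] 92 xy [589.2 -37. ] size [24 61] ang 169.6 zmean 0.0632 bgr [137 149 166]
side pix [351. 199.] 14 xy [459.4 -11.2] size [ 7 17] ang 173.2 zmean 0.0639 bgr [100 104 104]
side pix [362. 145.] 119 xy [ 467.9 -333.3] size [67 35] ang 51.0 zmean 0.0217 bgr [93 98 98]
top pix [474. 245.] 240 xy [ 473.1 -334.7] size [62 29] ang 56.2 zmean 0.0222 bgr [62 64 67]
top pix [473. 246.] 419 xy [ 470.2 -337.4] size [70 43] ang 58.1 zmean 0.0167 bgr [65 67 71]
```

drive_tool(
  motion=[
    [[-0.0129,-0.0159,-0.03,0,0,6.1],[-0.0129,-0.0159,-0.07,0,0,6.1],[-0.0129,-0.0159,-0.11,0,0,6.1],[-0.0129,-0.0159,-0.13,0,0,6.1],[-0.0129,-0.0159,-0.143,0,0,6.1],[-0.0129,-0.0159,-0.149,0,0,6.1],[-0.0129,-0.0159,-0.153,0,0,6.1],[-0.0129,-0.0159,-0.153,0,0,6.1]],
  ],
)

```text
time: 39.55
tool_pos: [0.4708, -0.3337, 0.0032]
ee_rot: [0.0, 0.269, 0.963, -0.0]
ft_force: [0.1, -0.2, 1.0]
opening: 0.0854
gripper_force: 0.0
```

drive_tool(
  motion=[
    [[0,0,0,0,0,0],[0,0,0,0,0,0],[0,0,0,0,0,0],[0,0,0,0,0,0],[0,0,0,0,0,0],[0,0,0,0,0,0],[0,0,0,0,0,0]],
  ],
  jaw=0,
)

```text
time: 40.25
tool_pos: [0.4707, -0.334, 0.004]
ee_rot: [0.001, 0.269, 0.963, -0.0]
ft_force: [-1.8, 0.5, 7.0]
opening: 0.059
gripper_force: 64.1
```

drive_tool(
  motion=[
    [[0,0,0.03,0,0,0],[0,0,0.07,0,0,0],[0.003,0.01,0.11,0,0,-8],[0.015,0.045,0.14,0,0,-16],[0.03,0.085,0.14,0,0,-24],[0.045,0.125,0.14,0,0,-32],[0.06,0.165,0.14,0,0,-40],[0.075,0.205,0.14,0,0,-48],[0.09,0.245,0.14,0,0,-56],[0.105,0.285,0.14,0,0,-64]],
  ],
)

```text
time: 41.25
tool_pos: [0.5756, -0.047, 0.1431]
ee_rot: [0.0, 0.74, 0.672, 0.0]
ft_force: [0.5, 0.8, -2.2]
opening: 0.0585
gripper_force: 67.3
```

drive_tool(
  motion=[
    [[0.012,0.03,0,0,0,-6.1],[0.0205,0.0503,0,0,0,-6.1],[0.0205,0.0503,0,0,0,-6.1],[0.0205,0.0503,-0.02,0,0,-6.1],[0.0205,0.0503,-0.05,0,0,-6.1],[0.0205,0.0503,-0.07,0,0,-6.1],[0.0205,0.0503,-0.08,0,0,-6.1],[0.0205,0.0503,-0.08,0,0,-6.1]],
  ],
)

```text
time: 42.05
tool_pos: [0.595, 0.001, 0.0618]
ee_rot: [-0.001, 0.773, 0.634, -0.001]
ft_force: [0.2, -0.3, -2.7]
opening: 0.0585
gripper_force: 67.2
```

drive_tool(
  motion=[
    [[0,0,-0.01,0,0,0],[0,0,-0.018,0,0,0],[0,0,-0.022,0,0,0],[0,0,-0.0235,0,0,0],[0,0,-0.0235,0,0,0],[0,0,-0.0235,0,0,0]],
  ],
)

```text
time: 42.65
tool_pos: [0.596, 0.0016, 0.04]
ee_rot: [0.0, 0.773, 0.634, -0.0]
ft_force: [-1.9, -0.7, 7.4]
opening: 0.0585
gripper_force: 68.1
```

drive_tool(
  motion=[
    [[-0.0002,-0.001,0,0,0,0],[-0.0004,-0.002,0,0,0,0],[-0.0006,-0.003,0,0,0,0],[-0.0008,-0.004,0,0,0,0],[-0.001,-0.005,0,0,0,0],[-0.0012,-0.006,0,0,0,0],[-0.0013,-0.0065,0,0,0,0],[-0.0013,-0.0065,0,0,0,0]],
  ],
)

```text
time: 43.45
tool_pos: [0.5959, -0.0035, 0.0401]
ee_rot: [0.0, 0.773, 0.635, 0.002]
ft_force: [1.1, 4.2, 4.8]
opening: 0.0584
gripper_force: 68.2
```

```bash
python3 -c "
from h import *
st()
t=comps('top',(.45,-.2),(.75,.15),.06,.068,10)
s=comps('side',(.45,-.2),(.75,.15),.06,.068,10)
comps('side',(.5,-.05),(.75,.1),.056,.0605,30,c=s)
cv2.imwrite('pics/s6.png',cv2.resize(s['pixels'][140:240,260:400],None,fx=5,fy=5))
"
```

```text
t 43.45 pos [ 0.5959 -0.0035  0.0401] psi -11.23 F [1.1 4.2 4.8] open 0.0584 grip 68.2 q7 -0.73 q1 0.12
side pix [324. 170.] 63 xy [ 562.9 -125.6] size [31 41] ang 162.2 zmean 0.0629 bgr [155 167 165]
side pix [304. 185.] 43 xy [603.3 -34.5] size [18 38] ang 138.1 zmean 0.0632 bgr [ 81  89 114]
side pix [302. 193.] 94 xy [596.2  -3.1] size [22 86] ang 168.6 zmean 0.0624 bgr [85 90 90]
side pix [351. 199.] 13 xy [458.6 -13.8] size [ 7 16] ang 173.7 zmean 0.0642 bgr [95 99 99]
side pix [309. 197.] 31 xy [579.1   1.4] size [18 48] ang 137.6 zmean 0.0588 bgr [83 87 87]
```

View pics/s6.png

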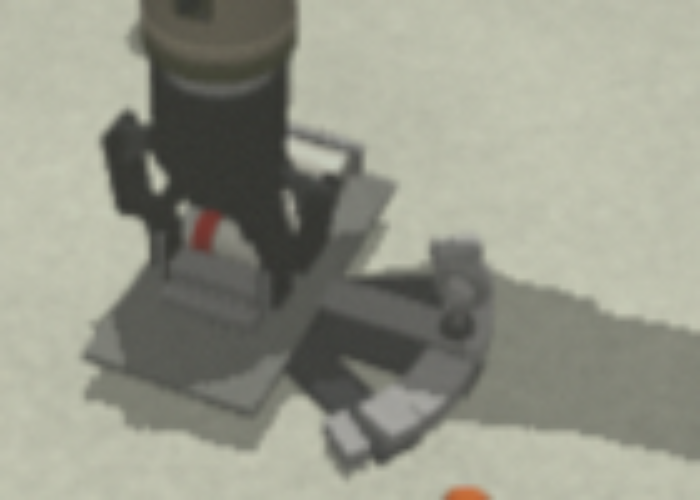

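The chock stands flat on the deck at crop (215,290), behind the red lid. I nudge it a little further until the force rises.

drive_tool(
  motion=[
    [[-0.0001,-0.0007,0.0005,0,0,0],[-0.0003,-0.0014,0.001,0,0,0],[-0.0004,-0.002,0.001,0,0,0],[-0.0004,-0.002,0.001,0,0,0],[-0.0004,-0.002,0.001,0,0,0]],
  ],
)

```text
time: 44.05
tool_pos: [0.594, -0.0072, 0.0401]
ee_rot: [-0.0, 0.773, 0.634, -0.0]
ft_force: [-0.2, -0.4, -2.7]
opening: 0.0587
gripper_force: 67.4
```

drive_tool(
  motion=[
    [[-0.0001,-0.0007,0,0,0,0],[-0.0003,-0.0014,0,0,0,0],[-0.0004,-0.002,0,0,0,0],[-0.0004,-0.002,0,0,0,0]],
  ],
)

```text
time: 44.45
tool_pos: [0.5937, -0.009, 0.0402]
ee_rot: [0.0, 0.773, 0.634, -0.0]
ft_force: [0.5, 0.6, -3.5]
opening: 0.0582
gripper_force: 67.3
```

drive_tool(
  motion=[
    [[-0.0001,-0.0007,0,0,0,0],[-0.0003,-0.0014,0,0,0,0],[-0.0004,-0.002,0,0,0,0],[-0.0004,-0.002,0,0,0,0]],
  ],
)

```text
time: 44.85
tool_pos: [0.5934, -0.0112, 0.0402]
ee_rot: [0.0, 0.773, 0.634, -0.0]
ft_force: [-0.6, 0.5, -3.2]
opening: 0.0585
gripper_force: 67.3
```

```bash
python3 -c "
from h import *
t=comps('top',(.45,-.2),(.75,.15),.06,.068,10)
s=comps('side',(.45,-.2),(.75,.15),.06,.068,10)
a=cv2.resize(t['pixels'][150:250,290:430],None,fx=4,fy=4);b=cv2.resize(s['pixels'][130:230,260:360],None,fx=4,fy=4)
a=cv2.resize(t['pixels'][160:240,330:420],None,fx=4.4,fy=5);b=cv2.resize(s['pixels'][140:220,270:360],None,fx=4.4,fy=5)
cv2.imwrite('pics/c7.png',np.hstack([a,b]))
"
```

```text
side pix [325. 169.] 45 xy [ 561.1 -124.2] size [31 36] ang 166.0 zmean 0.0632 bgr [156 168 166]
side pix [305. 190.] 155 xy [592.  -20.9] size [44 87] ang 166.6 zmean 0.0629 bgr [89 95 98]
side pix [350. 199.] 13 xy [461.6 -14.7] size [10 15] ang 143.4 zmean 0.0638 bgr [94 98 98]
```

View pics/c7.png

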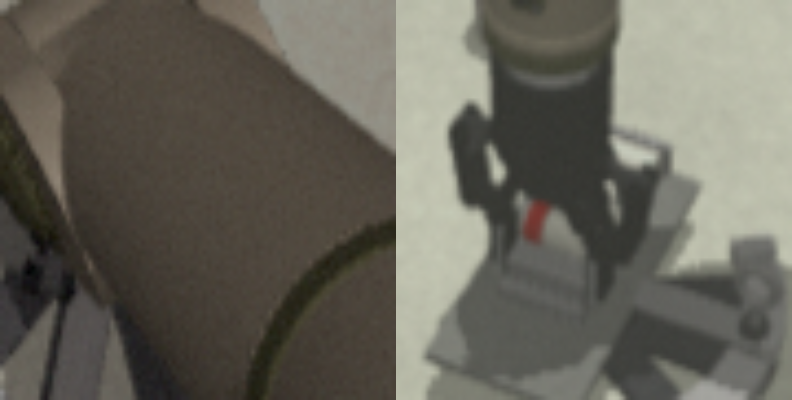

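The crop shows the chock near the last vial, but the depth is not clear. I set it down, release it, retreat sideways and measure.

drive_tool(
  motion=[
    [[0,0,-0.001,0,0,0],[0,0,-0.001,0,0,0],[0,0,-0.001,0,0,0]],
  ],
)

```text
time: 45.25
tool_pos: [0.5935, -0.011, 0.04]
ee_rot: [0.0, 0.773, 0.634, -0.0]
ft_force: [-2.4, 0.3, 6.4]
opening: 0.0584
gripper_force: 68.3
```

drive_tool(
  motion=[
    [[0,0,0,0,0,0],[0,0,0,0,0,0],[0,0,0,0,0,0],[0,0,0,0,0,0],[0,0,0,0,0,0]],
  ],
  jaw=1,
)

```text
time: 45.75
tool_pos: [0.5935, -0.0108, 0.0392]
ee_rot: [-0.0, 0.773, 0.634, -0.0]
ft_force: [0.4, -0.5, -0.3]
opening: 0.0849
gripper_force: 0.0
```

drive_tool(
  motion=[
    [[0,0,0.03,0,0,0],[0,0,0.07,0,0,0],[0,0,0.11,0,0,0],[-0.01,0.04,0.13,0,0,8],[-0.02,0.08,0.13,0,0,16],[-0.03,0.12,0.13,0,0,24],[-0.04,0.16,0.13,0,0,32],[-0.05,0.2,0.13,0,0,40],[-0.06,0.23,0.13,0,0,48]],
  ],
)

```text
time: 46.65
tool_pos: [0.5327, 0.2219, 0.1696]
ee_rot: [0.0, 0.445, 0.895, 0.001]
ft_force: [0.6, 0.2, 0.1]
opening: 0.0854
gripper_force: 0.0
```

```bash
python3 -c "
from h import *
st()
t=comps('top',(.45,-.2),(.75,.15),.0612,.068,10)
comps('top',(.5,-.05),(.75,.1),.056,.0612,30,c=t)
comps('top',(.5,-.2),(.75,-.125),.055,.0605,20,c=t)
s=comps('side',(.45,-.2),(.75,.15),.0612,.068,10)
comps('side',(.5,-.05),(.75,.1),.056,.0612,30,c=s)
a=cv2.resize(t['pixels'][160:240,320:410],None,fx=4.4,fy=5);b=cv2.resize(s['pixels'][140:220,270:360],None,fx=4.4,fy=5)
cv2.imwrite('pics/c8.png',np.hstack([a,b]))
"
```

```text
t 46.65 pos [0.5327 0.2219 0.1696] psi 37.14 F [0.6 0.2 0.1] open 0.0854 grip 0.0 q7 -0.35 q1 -0.04
top pix [343. 186.] 15 xy [606.4  -6.4] size [ 6 23] ang 172.3 zmean 0.0627 bgr [119 121 126]
top pix [363. 196.] 335 xy [585.7 -53.8] size [53 59] ang 170.9 zmean 0.0653 bgr [ 94 100 119]
top pix [347. 186.] 11 xy [608.1 -17.3] size [10  7] ang 0.7 zmean 0.0623 bgr [122 125 130]
top pix [380. 199.] 114 xy [579.  -94.2] size [19 59] ang 170.9 zmean 0.0628 bgr [103 108 130]
top pix [392. 201.] 120 xy [ 574.2 -122.5] size [19 59] ang 169.2 zmean 0.063 bgr [102 108 129]
top pix [344. 193.] 148 xy [594.  -10.3] size [20 60] ang 168.8 zmean 0.0591 bgr [120 122 128]
top pix [397. 203.] 114 xy [ 570.7 -134.9] size [18 64] ang 170.8 zmean 0.0578 bgr [101 104 113]
side pix [328. 171.] 12 xy [ 548.8 -121.4] size [21 11] ang 75.8 zmean 0.0637 bgr [154 165 163]
```

View pics/c8.png

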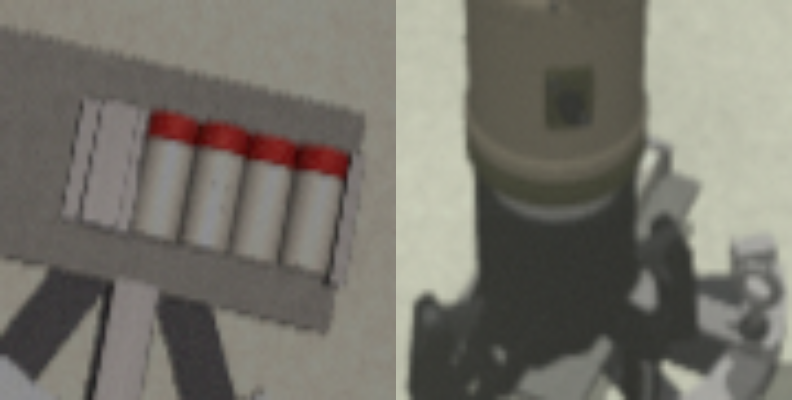

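The top view shows V1 against the stop. V3 and V4 read about 2–3 mm too high and the row is squeezed by 3.7 mm, so I'm backing the chock off about 4 mm.

drive_tool(
  motion=[
    [[0.01,-0.04,0,0,0,-8],[0.02,-0.08,0,0,0,-16],[0.03,-0.12,0,0,0,-24],[0.04,-0.16,0,0,0,-32],[0.05,-0.2,0,0,0,-40],[0.06,-0.23,0,0,0,-48],[0.06,-0.23,0,0,0,-48],[0.06,-0.23,-0.03,0,0,-48],[0.06,-0.23,-0.07,0,0,-48],[0.06,-0.23,-0.1,0,0,-48]],
  ],
)

```text
time: 47.75
tool_pos: [0.5928, -0.011, 0.0678]
ee_rot: [-0.0, 0.773, 0.634, -0.0]
ft_force: [0.8, 0.1, -0.2]
opening: 0.0854
gripper_force: 0.0
```

drive_tool(
  motion=[
    [[0,0,-0.015,0,0,0],[0,0,-0.025,0,0,0],[0,0,-0.03,0,0,0],[0,0,-0.03,0,0,0]],
  ],
)

```text
time: 48.15
tool_pos: [0.5937, -0.0107, 0.0396]
ee_rot: [0.0, 0.773, 0.634, 0.0]
ft_force: [0.1, 0.5, 0.7]
opening: 0.0853
gripper_force: 0.0
```

drive_tool(
  motion=[
    [[0,0,0,0,0,0],[0,0,0,0,0,0],[0,0,0,0,0,0],[0,0,0,0,0,0],[0,0,0,0,0,0],[0,0,0,0,0,0]],
  ],
  jaw=0,
)

```text
time: 48.75
tool_pos: [0.594, -0.0109, 0.0407]
ee_rot: [0.001, 0.773, 0.634, 0.001]
ft_force: [-0.7, -0.2, 6.6]
opening: 0.059
gripper_force: 64.0
```

drive_tool(
  motion=[
    [[0.0002,0.001,0.0005,0,0,0],[0.0004,0.002,0.0005,0,0,0],[0.0006,0.003,0.0005,0,0,0],[0.0008,0.004,0.0005,0,0,0],[0.0008,0.004,0.0003,0,0,0],[0.0008,0.004,0.0003,0,0,0],[0.0008,0.004,0.0003,0,0,0]],
  ],
)

```text
time: 49.45
tool_pos: [0.5944, -0.0087, 0.0407]
ee_rot: [0.001, 0.774, 0.634, -0.001]
ft_force: [-2.1, -5.1, 11.2]
opening: 0.0591
gripper_force: 65.6
```

drive_tool(
  motion=[
    [[0,0,0,0,0,0],[0,0,0,0,0,0],[0,0,0,0,0,0],[0,0,0,0,0,0],[0,0,0,0,0,0]],
  ],
  jaw=1,
)

```text
time: 49.95
tool_pos: [0.5942, -0.0067, 0.0394]
ee_rot: [-0.0, 0.773, 0.634, -0.0]
ft_force: [-0.0, -0.5, -0.6]
opening: 0.0854
gripper_force: 0.0
```

drive_tool(
  motion=[
    [[0,0,0.03,0,0,0],[0,0,0.07,0,0,0],[0,0,0.11,0,0,0],[-0.01,0.04,0.13,0,0,8],[-0.02,0.08,0.13,0,0,16],[-0.03,0.12,0.13,0,0,24],[-0.04,0.16,0.13,0,0,32],[-0.05,0.2,0.13,0,0,40],[-0.06,0.23,0.13,0,0,48]],
  ],
)

```text
time: 50.85
tool_pos: [0.5334, 0.226, 0.1698]
ee_rot: [-0.0, 0.445, 0.896, 0.001]
ft_force: [0.1, 0.9, -0.9]
opening: 0.0854
gripper_force: 0.0
```

```bash
python3 -c "
from h import *
st()
t=comps('top',(.45,-.2),(.75,.15),.061,.072,10)
comps('top',(.5,-.05),(.75,.1),.056,.061,30,c=t)
W=pts(t)
# height profile along the row
o=np.array([.5706,-.1347]); y=np.array([.19,.982]); x=np.array([.982,-.19])
d=W[...,:2]-o; yy=d@y; xx=d@x; m=(abs(xx)<.025)&(yy>-.01)&(yy<.18)
for a in range(-8,168,4):
    k=m&(yy*1000>=a)&(yy*1000<a+4); print(a,(W[k][:,2].mean()*1000).round(1) if k.any() else None,end='; ')
"
```

```text
t 50.85 pos [0.5334 0.226  0.1698] psi 37.15 F [ 0.1  0.9 -0.9] open 0.0854 grip 0.0 q7 -0.36 q1 -0.04
top pix [357. 194.] 193 xy [588.5 -39.5] size [23 59] ang 169.4 zmean 0.0642 bgr [ 99 103 126]
top pix [368. 196.] 182 xy [583.8 -67.7] size [22 60] ang 169.9 zmean 0.064 bgr [ 99 104 127]
top pix [380. 199.] 130 xy [578.8 -94.3] size [18 59] ang 170.6 zmean 0.0631 bgr [106 111 130]
top pix [392. 201.] 133 xy [ 574.3 -121.8] size [21 59] ang 170.2 zmean 0.0632 bgr [102 108 129]
top pix [341. 194.] 14 xy [588.7  -2.1] size [14  9] ang 0.3 zmean 0.0619 bgr [121 123 129]
top pix [344. 191.] 153 xy [594.7  -7.8] size [20 60] ang 169.0 zmean 0.059 bgr [120 123 128]
-8 58.3; -4 55.7; 0 57.4; 4 61.5; 8 62.5; 12 62.8; 16 61.7; 20 59.3; 24 49.7; 28 56.9; 32 61.0; 36 62.2; 40 63.0; 44 61.8; 48 59.2; 52 50.0; 56 58.5; 60 62.2; 64 64.2; 68 64.5; 72 63.6; 76 60.9; 80 48.5; 84 59.5; 88 62.8; 92 64.3; 96 65.0; 100 64.2; 104 60.7; 108 50.7; 112 45.9; 116 49.2; 120 59.9; 124 59.1; 128 59.9; 132 59.8; 136 56.8; 140 45.9; 144 45.7; 148 38.4; 152 35.6; 156 36.5; 160 36.3; 164 35.9;
```

The row is down again: spacing about 28 mm and heights within about 1 mm, with the chock touching. Back to the ring.

drive_tool(
  motion=[
    [[-0.015,-0.04,0,0,0,8],[-0.03,-0.08,0,0,0,16],[-0.045,-0.12,0,0,0,24],[-0.06,-0.16,0,0,0,32],[-0.07,-0.2,0,0,0,38],[-0.0778,-0.2328,0,0,0,42.4],[-0.0778,-0.2328,-0.01,0,0,42.4],[-0.0778,-0.2328,-0.02,0,0,42.4],[-0.0778,-0.2328,-0.02,0,0,42.4]],
  ],
  jaw=0.6,
)

```text
time: 51.8
tool_pos: [0.4563, -0.0087, 0.1486]
ee_rot: [-0.001, 0.095, 0.996, 0.0]
ft_force: [-0.1, 0.4, -0.7]
opening: 0.051
gripper_force: 0.0
```

drive_tool(
  motion=[
    [[0,0,-0.02,0,0,0],[0,0,-0.04,0,0,0],[0,0,-0.06,0,0,0],[0,0,-0.075,0,0,0],[0,0,-0.085,0,0,0],[0,0,-0.0905,0,0,0],[0,0,-0.0905,0,0,0]],
  ],
)

```text
time: 52.5
tool_pos: [0.4566, -0.0082, 0.0587]
ee_rot: [-0.0, 0.094, 0.996, 0.0]
ft_force: [0.1, -0.1, -0.1]
opening: 0.0513
gripper_force: 0.0
```

```bash
python3 -c "
from h import *
print(st()['q'].round(2))"
```

```text
t 52.5 pos [ 0.4566 -0.0082  0.0587] psi 79.25 F [ 0.1 -0.1 -0.1] open 0.0513 grip 0.0 q7 0.24 q1 0.35
[ 0.35  0.67 -0.66  2.31  1.    0.47  0.24]
```

drive_tool(
  motion=[
    [[0.0005,-0.001,0,0,0,0],[0.0005,-0.0022,0,0,0,0],[0.0005,-0.0022,0,0,0,0]],
  ],
)

```text
time: 52.8
tool_pos: [0.4572, -0.0121, 0.0595]
ee_rot: [0.0, 0.095, 0.995, -0.0]
ft_force: [-0.4, 0.4, 0.2]
opening: 0.0512
gripper_force: 0.0
```

drive_tool(
  motion=[
    [[0,0,0,0,0,0],[0,0,0,0,0,0],[0,0,0,0,0,0],[0,0,0,0,0,0],[0,0,0,0,0,0],[0,0,0,0,0,0],[0,0,0,0,0,0]],
  ],
  jaw=0,
)

```text
time: 53.5
tool_pos: [0.4569, -0.012, 0.0593]
ee_rot: [0.0, 0.095, 0.995, -0.0]
ft_force: [-0.1, -1.4, 5.2]
opening: 0.0066
gripper_force: 58.7
```

drive_tool(
  motion=[
    [[0,0,0.004,0,0,0],[0,0,0.008,0,0,0],[0,0,0.012,0,0,0],[0,0,0.015,0,0,0],[0,0,0.015,0,0,0],[0,0,0.015,0,0,0]],
  ],
)

```text
time: 54.1
tool_pos: [0.4569, -0.0121, 0.074]
ee_rot: [-0.0, 0.095, 0.995, -0.0]
ft_force: [2.3, -2.6, -8.8]
opening: 0.0063
gripper_force: 58.2
```

drive_tool(
  motion=[
    [[-0.0007,-0.004,0,0,0,1.72],[-0.0012,-0.008,0,0,0,3.44],[-0.0017,-0.012,0,0,0,5.16],[-0.002,-0.016,0,0,0,6.88],[-0.0022,-0.0201,0,0,0,8.6],[-0.0023,-0.0241,0,0,0,10.31],[-0.0022,-0.0282,0,0,0,12.03],[-0.002,-0.0322,0,0,0,13.75],[-0.0017,-0.0362,0,0,0,15.47],[-0.0013,-0.0403,0,0,0,17.19]],
  ],
)

```text
time: 55.1
tool_pos: [0.455, -0.0523, 0.0738]
ee_rot: [-0.001, -0.056, 0.998, -0.0]
ft_force: [0.5, -1.8, -8.4]
opening: 0.0064
gripper_force: 58.2
```

drive_tool(
  motion=[
    [[0.0005,-0.004,0,0,0,1.72],[0.0012,-0.008,0,0,0,3.44],[0.002,-0.012,0,0,0,5.16],[0.0029,-0.0159,0,0,0,6.88],[0.0039,-0.0198,0,0,0,8.6],[0.005,-0.0237,0,0,0,10.31],[0.0062,-0.0276,0,0,0,12.03],[0.0076,-0.0314,0,0,0,13.75],[0.009,-0.0351,0,0,0,15.47],[0.0106,-0.0388,0,0,0,17.19]],
  ],
)

```text
time: 56.1
tool_pos: [0.4651, -0.0914, 0.0736]
ee_rot: [-0.001, -0.204, 0.979, -0.0]
ft_force: [-1.3, -1.7, -8.9]
opening: 0.0064
gripper_force: 58.2
```

drive_tool(
  motion=[
    [[0,0,0,0,0,0],[0,0,0,0,0,0],[0,0,-0.005,0,0,0],[0,0,-0.01,0,0,0],[0,0,-0.0148,0,0,0],[0,0,-0.0148,0,0,0],[0,0,-0.0148,0,0,0]],
  ],
)

```text
time: 56.8
tool_pos: [0.4652, -0.0912, 0.0593]
ee_rot: [-0.001, -0.203, 0.979, -0.001]
ft_force: [-5.4, -3.4, 1.8]
opening: 0.0066
gripper_force: 59.7
```

drive_tool(
  motion=[
    [[0,0,0,0,0,0],[0,0,0,0,0,0],[0,0,0,0,0,0],[0,0,0,0,0,0]],
  ],
  jaw=0.4,
)

```text
time: 57.2
tool_pos: [0.4669, -0.0904, 0.0595]
ee_rot: [0.001, -0.204, 0.979, 0.0]
ft_force: [-0.6, 0.1, -0.7]
opening: 0.0344
gripper_force: 0.0
```

drive_tool(
  motion=[
    [[0,0,0.03,0,0,0],[0,0,0.07,0,0,0],[0,0,0.12,0,0,0],[0,-0.05,0.13,0,0,0],[0,-0.1,0.13,0,0,0],[0,-0.15,0.13,0,0,0],[0,-0.2,0.13,0,0,0],[0,-0.25,0.13,0,0,0],[0,-0.29,0.13,0,0,0],[0,-0.29,0.13,0,0,0]],
  ],
)

```text
time: 58.2
tool_pos: [0.4649, -0.3875, 0.1881]
ee_rot: [-0.0, -0.199, 0.98, -0.0]
ft_force: [0.3, 0.6, -0.3]
opening: 0.0343
gripper_force: 0.0
```

```bash
python3 -c "
from h import *
st()
t=comps('top',(.45,-.2),(.75,.15),.061,.072,10)
comps('top',(.5,-.2),(.75,.1),.0555,.061,30,c=t)
W=pts(t);m=pick(W,(.42,-.14),(.5,-.05),.065,.12);print('ring',W[m].mean(0),W[m].max(0),m.sum())
s=comps('side',(.45,-.2),(.75,.15),.061,.072,10)
a=cv2.resize(t['pixels'][150:260,310:420],None,fx=3.6,fy=3.6);b=cv2.resize(s['pixels'][130:240,260:370],None,fx=3.6,fy=3.6)
cv2.imwrite('pics/c9.png',np.hstack([a,b]))
"
```

```text
t 58.2 pos [ 0.4649 -0.3875  0.1881] psi 112.99 F [ 0.3  0.6 -0.3] open 0.0343 grip 0.0 q7 1.85 q1 1.25
top pix [389. 180.] 137 xy [ 623.9 -116.2] size [59 19] ang 24.2 zmean 0.0629 bgr [ 98 103 122]
top pix [378. 185.] 111 xy [612.2 -90.7] size [58 20] ang 25.5 zmean 0.0634 bgr [ 93  98 122]
top pix [367. 189.] 175 xy [600.5 -64. ] size [59 22] ang 22.3 zmean 0.0642 bgr [ 96 101 121]
top pix [357. 194.] 197 xy [589.2 -39.1] size [59 22] ang 22.2 zmean 0.0642 bgr [ 96 101 120]
top pix [345. 202.] 40 xy [572.3 -10.6] size [36 17] ang 31.1 zmean 0.0622 bgr [118 120 126]
top pix [395. 178.] 111 xy [ 628.3 -129.2] size [61 20] ang 27.0 zmean 0.058 bgr [ 92  95 107]
top pix [379. 185.] 213 xy [613.8 -94.2] size [59 53] ang 26.2 zmean 0.0589 bgr [ 85  91 107]
top pix [361. 185.] 40 xy [609.3 -51.4] size [34 11] ang 35.0 zmean 0.0586 bgr [58 63 90]
top pix [344. 198.] 140 xy [577.3  -9.8] size [59 20] ang 22.4 zmean 0.0591 bgr [114 117 122]
ring [ 0.46600103 -0.08932838  0.08297148] [ 0.479442   -0.08200518  0.09268756] 49
side pix [305. 167.] 76 xy [ 622.2 -117. ] size [59 26] ang 12.6 zmean 0.0638 bgr [146 156 167]
side pix [307. 180.] 279 xy [599.8 -64.2] size [59 78] ang 114.2 zmean 0.0645 bgr [141 152 169]
side pix [354. 181.] 23 xy [465.  -90.6] size [28  9] ang 16.7 zmean 0.0655 bgr [100 107 106]
side pix [310. 193.] 55 xy [577.2  -9.9] size [56 22] ang 23.5 zmean 0.0623 bgr [127 132 132]
```

View pics/c9.png

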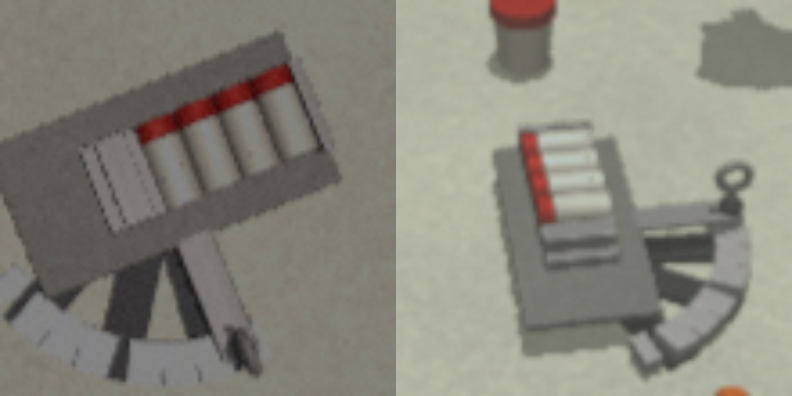

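The deck is on the last notch. The ring's mean height of 0.083 matches its seated reading, and the row is tight with the chock against the last vial (left crop, (130,180)). Handing in.

```bash
python3 -c "
from rig import env
print(env.sign_off())"
```

```text
the job is handed in; nothing more can be done
None
```

I handed the job in at about 58 s: the deck is pinned in its last notch with all four vials from the tray in a tight row from the stop and the chock against the last one; the pot and bottle were left alone, and `sign_off` returned no verdict.

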